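# Demould mirror blanks, nudge them into three-pin nests, nest the trays

## Robot

A 7-joint arm with a two-finger parallel gripper is mounted at the origin on a cart in front of the work surface, level with it; the furniture and walls round the work are solid. World frame = base frame: x ahead of the robot, y to its left, z up, the work surface at z = 0. Lengths are in m, angles in rad, forces in N, time in s.
With the tool pointing down it reaches from about 0.4 to 0.85 m from the base axis. Payload 10.4 kg.
Tool frame: the origin (TCP) lies midway between the tips of the shut fingers; the grasp point (between the pads) lies 19 mm behind it; z points along the fingers, y is the line along which they close (so a half turn about z gives the same grasp; the last joint's range is limited). The gripper opens to 85 mm and grips with 20 to 120 N. Pads are 22 mm wide; open, the fingers measure 114 mm over their backs; the gripper's body (76 mm by 85 mm) begins 54 mm behind the grasp point. The pads swing forward as they close: fully open they stand 13 mm farther back than shut.
Start: joints at [-1.225, 0.332, -0.065, 1.46, 0.022, 1.35, -0.088], TCP at [0.225, 0.583, 0.231] pointing down, gripper open.
Joint ranges: [-2.6, 2.6], [-0.5, 2.12], [-1.47, 1.34], [0.16, 2.42], [-1.27, 4.41], [0.06, 2.06], [-2.6, 2.6]. Speed limits (rad/s): [2.22, 2.22, 2.79, 2.79, 3.14, 3.14, 3.14].

## Interface

Orientations are given as a rotation vector (axis times angle).
In Python, from station import telemetry, eyes, workorder gives the robot as it stands.
- The arm moves only by the tool apply_moves, never from a script. Its arguments are lists of equal length, an entry for each row: "grip": the closure in counts, from 0 (fully open) to 255 (shut); "linear": the shift along the tool's x, y, z in mm, a list of three; "spin": the turn about the tool's z in rad. A call has 1 to 12 rows; each row shifts and turns the commanded pose from where the row before left it, along the tool's axes as they then stand; what a row does not reach is not made up. A row lasts 1/8 s, in which the tool goes at most 62.5 mm and 10.7 degrees, less where a joint would pass 70% of its speed; a pose out of reach is approached as far as the arm can. A call is refused whole if a number of a shift passes 62.5 or a number of a turn 0.188, either way. A call with a gripper value outside its range is refused whole. The fingers move at their own pace and stop on an object; "newtons" is the grip in N (left out, the last holds). Time passes only in rows, so rows that do not move let the fingers close. It gives the time, the measured TCP pose, the force, the opening and the grip force at its end, in the units of the state.
- telemetry.observe(): the state, without advancing time (a new reading comes with each control period).
- eyes.grab_frame(name): name is "scene" or "top"; returns a dict with "img" (420x560x3 uint8, red, green, blue), "mtx" (3x3 intrinsics, pixels), "k1" (the pictures are not rectified: a ray, as slopes to the right and down, at radius r is drawn at 1 + k1 r^2 times it, then the intrinsics apply), "rvec" (rotation vector, rad) and "tvec" (3), from world to camera coordinates, as OpenCV has them. Camera axes: x right, y down, z forward; pixel columns grow to the right and rows downward; lengths in m; the calibration is good to about 2 mm. A picture is of the moment at which its call begins. There is no depth.
- workorder.job_done(): hands the job in; it is judged then, once.
The state is a dict: "clock": time; "qpos": joint angles; "dq": joint speeds; "effort": joint torques, N m; "eef_pos": TCP position; "eef_rot": TCP orientation; "force": force on the tool from outside, world axes, zero at the start; "wrist_torque": the same for the moment, N m; "finger_gap": opening from 0.0 (shut) to 1.0 (fully open); "gripper_force": force on a finger pad.
Only numpy, scipy, OpenCV 4.12 (cv2) and the standard library are available. Lean on these libraries where they do the work, as an engineer would, in place of code of your own. Each camera call takes 0.05 s, during which the arm holds its last target. There are 200 camera calls.

## Task

Lift every cast mirror blank out of its mould tray, put each face down (stub up) on a three-pin nest of its own, and nudge it home so that its rim is up against all three pins. Nest the three emptied trays into one stack standing on the bench, each turned so that its outline matches the tray below and it sits fully down. Leave the timer, the beaker and the cork ring where they are.

Things in the scene. Friction and masses are not known exactly. Their poses are not given: they have to be found in the camera images.
- tray1: Loose grey mould tray 122x76 mm, 30 high, 160 g, shield-shaped: square 76 mm end at +x (sides straight to x=-12), tapering to a 50 mm end at -x. Origin: underside, centre line, rim from x=-64 to +58 mm; z up. Deck 20 mm up, with a 4 mm thick rim to 30 mm. The foot fits into the rim of an equally turned tray (2 mm clearance all round) and rests on its deck: pitch 20 mm. Turned round it does not fit.
- tray2: Loose grey mould tray 122x76 mm, 30 high, 160 g, shield-shaped: square 76 mm end at +x (sides straight to x=-12), tapering to a 50 mm end at -x. Origin: underside, centre line, rim from x=-64 to +58 mm; z up. Deck 20 mm up, with a 4 mm thick rim to 30 mm. The foot fits into the rim of an equally turned tray (2 mm clearance all round) and rests on its deck: pitch 20 mm. Turned round it does not fit.
- tray3: Loose grey mould tray 122x76 mm, 30 high, 160 g, shield-shaped: square 76 mm end at +x (sides straight to x=-12), tapering to a 50 mm end at -x. Origin: underside, centre line, rim from x=-64 to +58 mm; z up. Deck 20 mm up, with a 4 mm thick rim to 30 mm. The foot fits into the rim of an equally turned tray (2 mm clearance all round) and rests on its deck: pitch 20 mm. Turned round it does not fit.
- blank1: White cast ceramic mirror blank: disc 54 mm across, 16 mm thick, with a round stub 22 mm across on the middle of its back; stub top 44 mm above the disc's face. Origin: centre of the face (underside); z along the stub. About 120 g. Starts face down in a tray's cavity, about 1 mm clearance all round, the stub rising 21 mm over the tray's rim. May be absent.
- blank2: White cast ceramic mirror blank: disc 54 mm across, 16 mm thick, with a round stub 22 mm across on the middle of its back; stub top 44 mm above the disc's face. Origin: centre of the face (underside); z along the stub. About 120 g. Starts face down in a tray's cavity, about 1 mm clearance all round, the stub rising 21 mm over the tray's rim. May be absent.
- blank3: White cast ceramic mirror blank: disc 54 mm across, 16 mm thick, with a round stub 22 mm across on the middle of its back; stub top 44 mm above the disc's face. Origin: centre of the face (underside); z along the stub. About 120 g. Starts face down in a tray's cavity, about 1 mm clearance all round, the stub rising 21 mm over the tray's rim. May be absent.
- nest1: Fixed aluminium plate 96x80 mm (x -52 to +44), 8 mm thick, with three 10 mm steel pins up to 21 mm over the bench. Origin: on the bench under the centre of a seated blank. Pins stand 32.3 mm from it at 0 and +-75 degrees from +x; a blank touching all is centred within 0.5 mm. Open towards -x, where a blank can be laid up to 20 mm short of its seat. A blank slides at 1 to 2 N.
- nest2: Fixed aluminium plate 96x80 mm (x -52 to +44), 8 mm thick, with three 10 mm steel pins up to 21 mm over the bench. Origin: on the bench under the centre of a seated blank. Pins stand 32.3 mm from it at 0 and +-75 degrees from +x; a blank touching all is centred within 0.5 mm. Open towards -x, where a blank can be laid up to 20 mm short of its seat. A blank slides at 1 to 2 N.
- nest3: Fixed aluminium plate 96x80 mm (x -52 to +44), 8 mm thick, with three 10 mm steel pins up to 21 mm over the bench. Origin: on the bench under the centre of a seated blank. Pins stand 32.3 mm from it at 0 and +-75 degrees from +x; a blank touching all is centred within 0.5 mm. Open towards -x, where a blank can be laid up to 20 mm short of its seat. A blank slides at 1 to 2 N.
- tray1_wide (a point): on the axis of tray1 at its wide end: x = +52 mm, y = 0, on the underside
- tray1_rib (a point): top of the grip rib on the deck of tray1's narrow end: x = -24, y = 0, 34 mm above the underside. The rib is 12 mm thick along the tray's x, 26 mm long along y, stands 14 mm over the deck, with 30 mm of free deck behind it and the cavity end before it
- tray1_cavity (a point): centre of the floor of tray1's round mould cavity: x = +20, y = 0, 7 mm above the underside; the cavity is 56.5 mm across and 13 mm deep below the deck
- tray2_wide (a point): on the axis of tray2 at its wide end: x = +52 mm, y = 0, on the underside
- tray2_rib (a point): top of the grip rib on the deck of tray2's narrow end: x = -24, y = 0, 34 mm above the underside. The rib is 12 mm thick along the tray's x, 26 mm long along y, stands 14 mm over the deck, with 30 mm of free deck behind it and the cavity end before it
- tray2_cavity (a point): centre of the floor of tray2's round mould cavity: x = +20, y = 0, 7 mm above the underside; the cavity is 56.5 mm across and 13 mm deep below the deck
- tray3_wide (a point): on the axis of tray3 at its wide end: x = +52 mm, y = 0, on the underside
- tray3_rib (a point): top of the grip rib on the deck of tray3's narrow end: x = -24, y = 0, 34 mm above the underside. The rib is 12 mm thick along the tray's x, 26 mm long along y, stands 14 mm over the deck, with 30 mm of free deck behind it and the cavity end before it
- tray3_cavity (a point): centre of the floor of tray3's round mould cavity: x = +20, y = 0, 7 mm above the underside; the cavity is 56.5 mm across and 13 mm deep below the deck
- kitchen_timer: bystander: white digital timer standing on edge, 30x62 mm, 58 mm high; origin under its centre
- small_beaker: bystander: glass beaker, 51 mm across, 62 mm high; origin under its centre
- spare_cork_ring: bystander: cork flask ring, 72 mm across, 24 mm high; origin under its centre
Mind the look-alikes: they are no part of the job. Leave any red or yellow look-alike of the blank3 alone.

How it is judged:
By the outcome, as a careful person would: the job done as asked, in the order asked, and still so for the second after the job is handed in, with the robot touching nothing.
Of blank1, blank2, blank3 only 2 to 3 are there at a start; the rules pass over those that are not, and their reading is None.
At some moment in a run one of tray1, tray2, tray3, blank1, blank2, blank3 may be knocked a few centimetres aside while the robot is not near it.
Once in a run the grip may slacken for a moment while it holds something.
It also fails if it takes over 210 s, if anything falls off the work surface, if the arm or the gripper's body presses on something with over 40 N, if the wrist force passes 120 N, or if a joint passes its speed limit or range.

## Working session

There is one attempt and no reset: what is moved stays moved. The work goes in short steps, Python scripts to look and compute and a tool call to move; the robot and the scene stay as the last step left them, time stands still between calls to the robot, and variables do not carry over. Pictures are saved under pics/ and viewed, at most 14 in all, crops included, and the job is handed in when it is done.

Besides the shell and the picture viewer there is one more tool, called after ">>>" as name(argument=value, ...), one argument or row to a line, values as JSON. apply_moves: Moves the arm, as the interface text tells. Its arguments: {"type":"object","properties":{"grip":{"type":"array"},"linear":{"type":"array"},"spin":{"type":"array"},"newtons":{"type":"number"}},"required":["grip","linear","spin"]}

```bash
ls; mkdir -p pics
python3 - <<'E'
from station import telemetry, eyes, workorder
import cv2
print(telemetry.observe())
for n in("top","scene"):
    f=eyes.grab_frame(n); cv2.imwrite(f"pics/{n}0.png",cv2.resize(f["img"][:,:,::-1],(800,600),interpolation=cv2.INTER_CUBIC))
    print(n,f["mtx"],f["k1"],f["rvec"],f["tvec"])
E
```

```text
pics
{'clock': 0.0, 'qpos': array([-1.22458344,  0.33289519, -0.06470285,  1.4609539 ,  0.02156445,
        1.34988673, -0.08847506]), 'dq': array([-2.21792079e-04,  6.33512628e-04, -1.04781393e-05, -1.43485807e-03,
       -1.33363992e-03, -6.87525509e-05,  3.96655609e-04]), 'effort': array([ 1.49193849e-03, -6.25433493e+01,  4.99344617e-02, -3.91608846e+01,
        1.61311979e-02,  9.82431171e-03,  7.62942904e-06]), 'eef_pos': array([0.2251736 , 0.58262201, 0.23049536]), 'eef_rot': array([-5.75945401e-01, -3.08810774e+00,  2.24661355e-03]), 'force': array([-1.23428656,  0.1009045 , -0.08388733]), 'wrist_torque': array([ 0.02319755, -0.05851957, -0.00889822]), 'gripper_force': 0.0, 'finger_gap': 1.0003543869737026}
top [[520.44200478   0.         272.17758541]
 [  0.         520.44200478 201.92727512]
 [  0.           0.           1.        ]] -0.19874365367728464 [ 2.13110305 -2.16344075  0.13192215] [-0.0482803   0.5235363   1.45320527]
scene [[414.49667286   0.         276.39352503]
 [  0.         414.49667286 212.3998528 ]
 [  0.           0.           1.        ]] -0.013177005062737978 [ 2.16447187 -0.85243436  0.39698556] [-0.42977519  0.25306525  0.91997886]
```

View pics/top0.png

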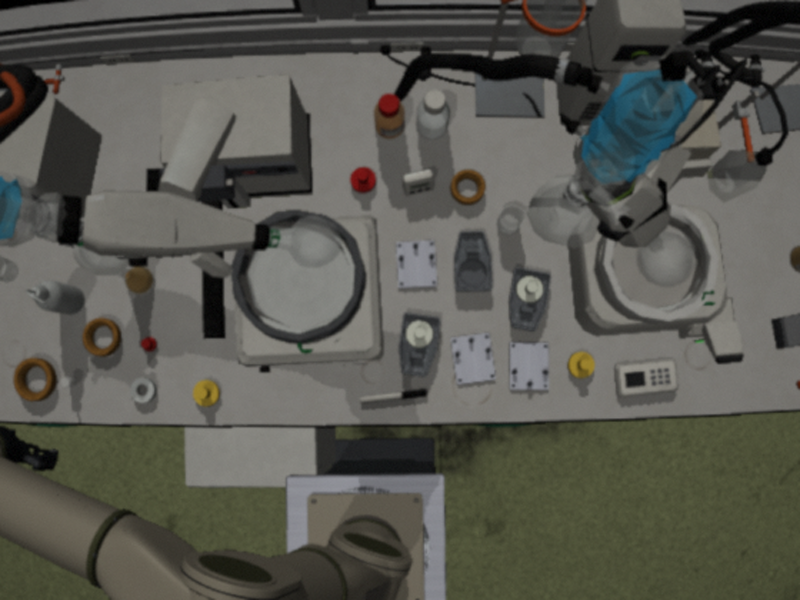

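View pics/scene0.png

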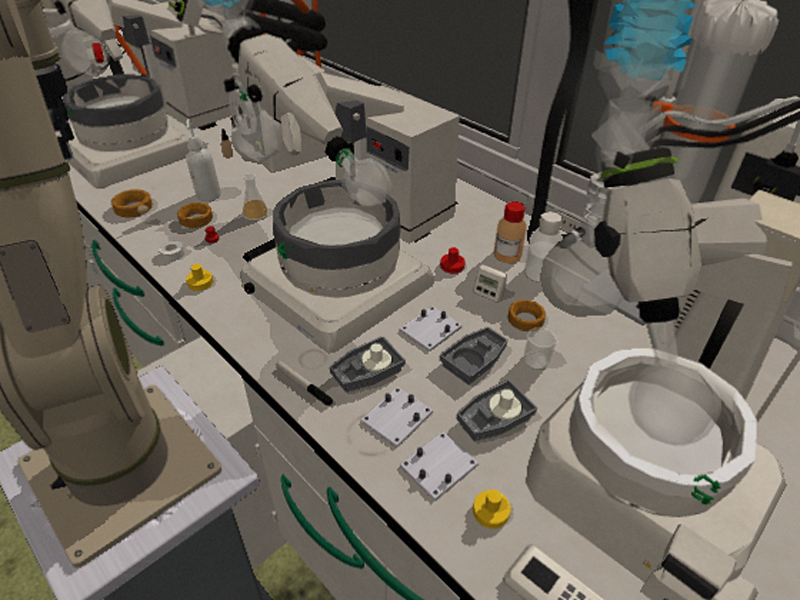

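```bash
cat > h.py <<'E'
import cv2, numpy as np
from scipy.spatial.transform import Rotation as Ro
from station import telemetry, eyes, workorder
def cam(f): return f["mtx"],np.array([f["k1"],0,0,0.]),np.array(f["rvec"],float),np.array(f["tvec"],float)
def crop(n,x0,y0,w,h,s,name,draw=None,f=None):
    f=f or eyes.grab_frame(n); im=f["img"][y0:y0+h,x0:x0+w,::-1]
    im=cv2.resize(im,None,fx=s,fy=s,interpolation=cv2.INTER_CUBIC)
    im=cv2.convertScaleAbs(im,alpha=1.5)
    for P in draw or []:
        p=(proj(f,P)-[x0,y0]+.5)*s
        cv2.polylines(im,[np.int32(p)],True,(0,255,0),1)
    cv2.imwrite("pics/"+name,im); return f
def proj(f,P):
    K,d,r,t=cam(f); return cv2.projectPoints(np.float64(P).reshape(-1,1,3),r,t,K,d)[0][:,0]
def pix(f,uv,z):  # pixel -> world point at height z
    K,d,r,t=cam(f); R=cv2.Rodrigues(r)[0]
    n=cv2.undistortPoints(np.float64(uv).reshape(-1,1,2),K,d)[:,0]
    D=np.c_[n,np.ones(len(n))]@R; c=-R.T@t
    return c+D*((z-c[2])/D[:,2])[:,None]
def go(x,y,z,yaw,sym=True):
    """remaining turn and shift; yaw = world direction of tool y (closing line). Shift in axes after the turn."""
    s=telemetry.observe(); R=Ro.from_rotvec(s["eef_rot"]).as_matrix()
    a=np.arctan2(R[1,1],R[0,1]); d=yaw-a
    m=np.pi if sym else 2*np.pi
    d=(d+m/2)%m-m/2
    R2=Ro.from_rotvec([0,0,d]).as_matrix()@R
    sh=R2.T@(np.array([x,y,z])-s["eef_pos"])*1e3
    print("t %.2f spin %.3f shift(mm) %s q7 %.2f tilt %.4f"%(s["clock"],-d,np.round(sh,1),s["qpos"][6],R[2,2]))
E
python3 - <<'E'
from h import *
f=crop("top",270,155,150,125,5,"t1.png")
f2=crop("scene",225,205,160,145,4,"s1.png")
E
```

```text
(no output)
```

View pics/t1.png

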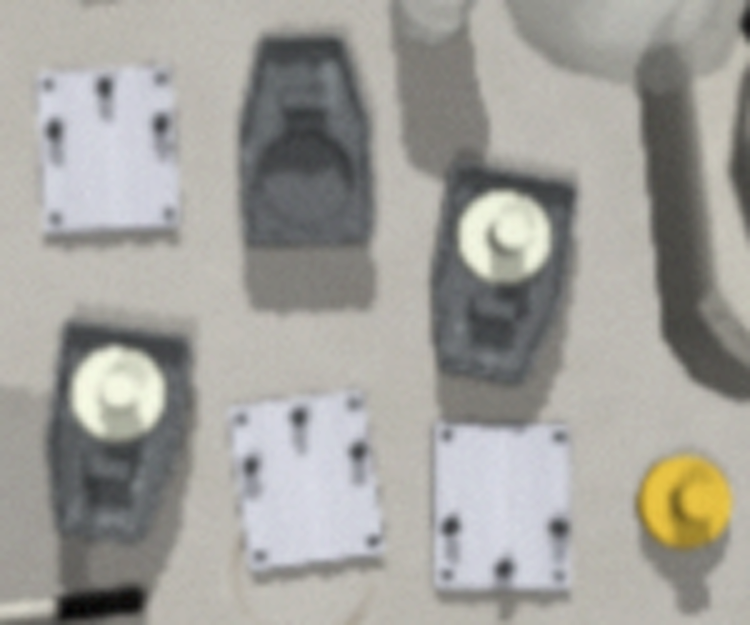

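View pics/s1.png

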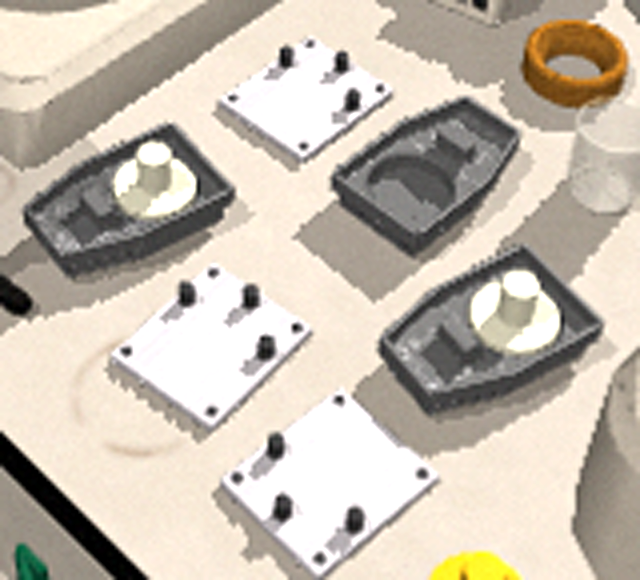

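```bash
cat > fit.py <<'E'
from h import *
from scipy.optimize import least_squares
nest=[[44,40,8],[44,-40,8],[-52,-40,8],[-52,40,8]]+[[32.3*np.cos(a),32.3*np.sin(a),21] for a in np.radians([75,0,-75])]
trayc=[[58,38,30],[58,-38,30],[-64,25,30],[-64,-25,30]]
outline=lambda z:[[58,38,z],[58,-38,z],[-12,-38,z],[-64,-25,z],[-64,25,z],[-12,38,z]]
def W(p,L):
    L=np.array(L,float)/1e3; c,s=np.cos(p[2]),np.sin(p[2])
    return np.c_[p[0]+c*L[:,0]-s*L[:,1],p[1]+s*L[:,0]+c*L[:,1],L[:,2]]
def fit(obs,L,p0):   # obs: list of (frame, raw pixels or None per model point)
    fun=lambda p:np.concatenate([(proj(f,W(p,L))-uv)[~np.isnan(uv[:,0])].ravel() for f,uv in obs])
    r=least_squares(fun,p0,loss="soft_l1",x_scale=[.1,.1,1]); return r.x,fun(r.x)
E
cat > run1.py <<'E'
from fit import *
import json
ft=eyes.grab_frame("top"); fs=eyes.grab_frame("scene")
T=lambda c:(np.array(c,float)/5-.5+[270,155]); S=lambda c:(np.array(c,float)/4-.5+[225,205])
C={"nA":(nest,[(40,72),(170,66),(178,228),(46,234),(54,127),(105,82),(162,120)],[(308,38),(393,92),(303,153),(218,98),(286,47),(342,53),(352,92)]),
"nB":(nest,[(229,407),(362,391),(383,558),(252,572),(250,465),(299,413),(358,449)],[(213,263),(312,327),(212,425),(110,355),(187,289),(251,291),(266,344)]),
"nC":(nest,[(570,589),(435,589),(436,424),(570,424),(559,527),(504,568),(450,525)],[(322,570),(221,480),(340,390),(438,475),(354,517),(283,503),(275,443)]),
"tE":(trayc,[(373,245),(243,243),(347,38),(262,38)],[(415,237),(333,183),(521,130),(465,97)]),
"tR":(trayc,[(452,163),(576,180),(438,370),(519,382)],[(520,247),(603,322),(381,347),(433,395)]),
"tL":(trayc,[(67,322),(192,343),(62,530),(138,540)],[(172,125),(235,190),(27,213),(70,258)])}
res={}
for k,(L,a,b) in C.items():
    c=pix(ft,[T(a).mean(0)],.02)[0]
    best=min((fit([(ft,T(a)),(fs,S(b))],L,[c[0],c[1],y]) for y in(0,3.14)),key=lambda r:np.abs(r[1]).sum())
    res[k]=best[0].tolist(); r=best[1].reshape(2,-1,2)
    print(k,np.round(best[0],4),"r",np.round(np.linalg.norm(best[0][:2]),3),"rms px",np.round(np.sqrt((r**2).mean((1,2))),2),"mean",np.round(r.mean(1),2).tolist())
for k,a,b in(("tR",(513,231),(521,283)),("tL",(119,390),(155,152))):
    print(k,"stub top",pix(ft,[T(a)],.051)[0][:2],pix(fs,[S(b)],.051)[0][:2],"cavity",W(res[k],[[20,0,7]])[0])
json.dump(res,open("res.json","w"))
D=[]
for k,(L,a,b) in C.items():
    if k[0]=="n": D+=[W(res[k],nest[:4])]+[W(res[k],np.c_[np.array(q)[0]+5*np.cos(np.r_[:6.3:.5]),np.array(q)[1]+5*np.sin(np.r_[:6.3:.5]),0*np.r_[:6.3:.5]+21]) for q in nest[4:]]
    else: D+=[W(res[k],outline(30)),W(res[k],outline(0))]
crop("top",270,155,130,120,6,"t2.png",D,ft); crop("scene",228,208,152,145,4,"s2.png",D,fs)
a=cv2.imread("pics/t2.png");b=cv2.imread("pics/s2.png")
a=cv2.resize(a,(400,369));b=cv2.resize(b,(400,382));
E
python3 run1.py
```

```text
nA [ 0.5819 -0.1121  0.0326] r 0.593 rms px [0.36 0.57] mean [[-0.01, -0.11], [-0.07, 0.07]]
nB [ 0.3865 -0.2233  0.1119] r 0.446 rms px [0.53 0.43] mean [[0.4, -0.12], [-0.25, -0.23]]
nC [ 0.3611 -0.3372  3.1136] r 0.494 rms px [0.4  0.81] mean [[0.42, -0.02], [-0.28, -0.18]]
tE [ 0.5744 -0.2267  3.1411] r 0.618 rms px [0.39 1.14] mean [[0.22, -0.11], [-0.41, -0.42]]
tR [ 0.5008 -0.3363 -0.1781] r 0.603 rms px [0.81 1.24] mean [[0.7, 0.07], [-0.26, -1.01]]
tL [ 0.4136 -0.1149  6.1413] r 0.429 rms px [1.19 0.94] mean [[0.8, -0.27], [-0.46, -0.49]]
tR stub top [ 0.51957468 -0.34041511] [ 0.52094227 -0.34096236] cavity [ 0.52044288 -0.33989091  0.007     ]
tL stub top [ 0.43305165 -0.11436241] [ 0.43499193 -0.11551833] cavity [ 0.43343711 -0.11770423  0.007     ]
```

View pics/s2.png

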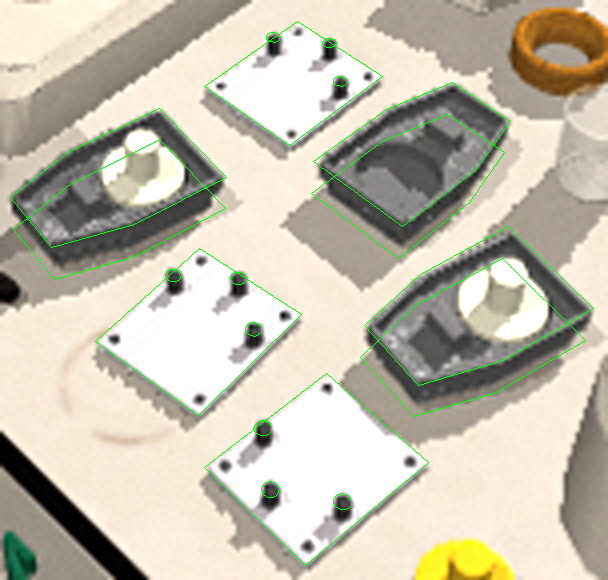

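>>> apply_moves(
  grip=[0, 0, 0, 0, 0, 0, 0, 0, 0, 0, 0, 0],
  linear=[
    [0, 0, -3],
    [0, 0, -3],
    [0, 0, -3],
    [0, 0, -3],
    [0, 0, -3],
    [0, 0, -3],
    [0, 0, -3],
    [0, 0, -3],
    [-50, 32, 0],
    [-50, 32, 0],
    [-50, 32, 0],
    [-50, 32, 0],
  ],
  spin=[0.182, 0.182, 0.182, 0.182, 0.182, 0.182, 0.182, 0.182, 0, 0, 0, 0],
  newtons=60,
)

```text
clock: 1.8
eef_pos: [0.2994, 0.3554, 0.2554]
eef_rot: [-2.485, -1.922, -0.001]
force: [1.4, -1.1, 0.7]
finger_gap: 1.004
gripper_force: 0.0
```

Run:
```python
from h import *
s=telemetry.observe(); print(s["eef_pos"],s["qpos"])
go(.42,.05,.25,-.26); go(.434,-.115,.15,-.26)
# bulky things near tray R
ft=eyes.grab_frame("top"); fs=eyes.grab_frame("scene")
P=[pix(ft,[(392,147)],z)[0] for z in (0,.4)]; Q=[pix(fs,[(400,189)],z)[0] for z in(0,.4)]
t=np.linspace(0,1,41)
A=P[0]+np.outer(t,P[1]-P[0]);B=Q[0]+np.outer(t,Q[1]-Q[0]); d=np.linalg.norm(A-B,axis=1);i=d.argmin();print("flask",A[i],d[i])
for z in (.05,.1,.15): print(z,pix(ft,[(418,190),(408,195),(408,225)],z)[:,:2].round(3).tolist())
```

```text
[0.29937839 0.35535013 0.25537836] [-1.20527575 -0.04842741  0.2297323   1.83918213  0.01107624  1.34900752
 -1.2322749 ]
t 1.80 spin 0.006 shift(mm) [-264.1  195.1    5.2] q7 -1.23 tilt -1.0000
t 1.80 spin 0.006 shift(mm) [-420.   251.   105.1] q7 -1.23 tilt -1.0000
flask [ 0.62535477 -0.35782814  0.26      ] 0.010914794843314105
0.05 [[0.549, -0.476], [0.535, -0.446], [0.448, -0.442]]
0.1 [[0.541, -0.462], [0.527, -0.433], [0.444, -0.429]]
0.15 [[0.533, -0.448], [0.52, -0.42], [0.44, -0.416]]
```

>>> apply_moves(
  grip=[0, 0, 0, 0, 0, 0, 105, 105, 105, 105, 105],
  linear=[
    [-44, 32, 0],
    [-44, 32, 0],
    [-44, 32, 0],
    [-44, 33, 0],
    [-44, 33, 0],
    [-44, 33, 0],
    [-40, 14, 20],
    [-40, 14, 25],
    [-40, 14, 25],
    [-36, 14, 25],
    [0, 0, 0],
  ],
  spin=[0, 0, 0, 0, 0, 0, 0, 0, 0, 0, 0],
)

```text
clock: 3.28
eef_pos: [0.4353, -0.1149, 0.1591]
eef_rot: [-2.489, -1.916, 0.004]
force: [-0.5, 1.3, 0.7]
finger_gap: 0.588
gripper_force: 0.0
```

Run:
```python
from h import *
s=telemetry.observe(); print(s["eef_pos"],s["qpos"],s["finger_gap"],s["force"])
go(.434,-.115,.03,-.26)
```

```text
[ 0.43534295 -0.11487955  0.15914707] [-0.82035219 -0.06278751  0.96926141  2.03284444  0.05856986  1.14677379
 -0.13480068] 0.5881183808100973 [-0.47504664  1.28326859  0.65562558]
t 3.27 spin 0.001 shift(mm) [ -0.2  -1.1 129.1] q7 -0.13 tilt -1.0000
```

>>> apply_moves(
  grip=[105, 105, 105, 105, 105, 105, 105, 255, 255, 255, 255, 255],
  linear=[
    [0, -1, 25],
    [0, 0, 25],
    [0, 0, 25],
    [0, 0, 25],
    [0, 0, 15],
    [0, 0, 13],
    [0, 0, 0],
    [0, 0, 0],
    [0, 0, 0],
    [0, 0, 0],
    [0, 0, 0],
    [0, 0, 0],
  ],
  spin=[0, 0, 0, 0, 0, 0, 0, 0, 0, 0, 0, 0],
  newtons=60,
)

```text
clock: 4.78
eef_pos: [0.436, -0.1117, 0.0331]
eef_rot: [-2.484, -1.923, -0.002]
force: [-2.4, 1.2, 7.3]
finger_gap: 0.225
gripper_force: 58.4
```

>>> apply_moves(
  grip=[255, 255, 255, 255, 255],
  linear=[
    [0, 0, -10],
    [0, 0, -20],
    [0, 0, -25],
    [0, 0, -25],
    [0, 0, 0],
  ],
  spin=[0, 0, 0, 0, 0],
)

```text
clock: 5.4
eef_pos: [0.4366, -0.1119, 0.1139]
eef_rot: [2.484, 1.922, 0.007]
force: [-0.6, 1.2, -1.7]
finger_gap: 0.23
gripper_force: 58.8
```

Run:
```python
from h import *
s=telemetry.observe(); print(s["eef_pos"],s["qpos"],s["finger_gap"],s["force"],s["gripper_force"])
go(.574,-.1123,.075,-.26)
crop("scene",225,205,190,145,4,"s3.png")
```

```text
[ 0.43660729 -0.1119033   0.1139493 ] [-0.85212897  0.03837409  1.04266397  2.08761035 -0.04176881  1.03170665
 -0.0422451 ] 0.23035712557361085 [-0.6234209   1.21941984 -1.66383066] 58.82283389568329
t 5.40 spin 0.006 shift(mm) [ 34.8 132.8  39.5] q7 -0.04 tilt -1.0000
```

View pics/s3.png

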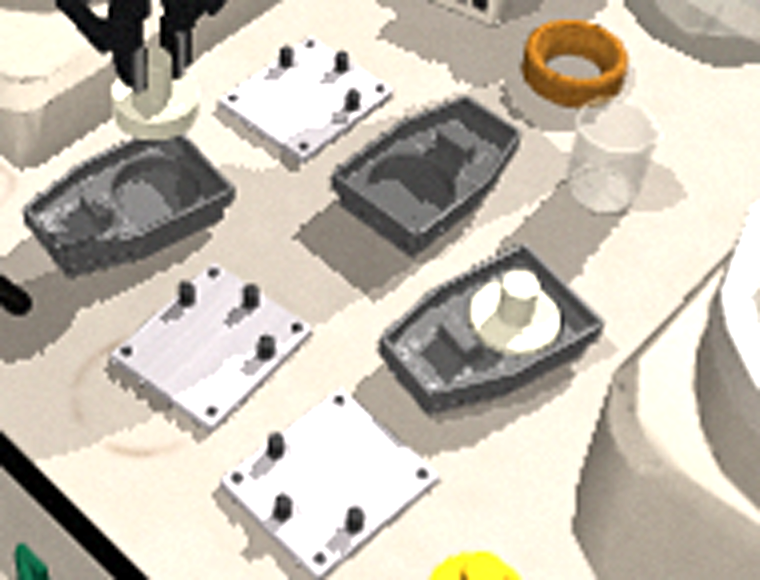

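>>> apply_moves(
  grip=[255, 255, 255, 255, 255, 255],
  linear=[
    [12, 44, 0],
    [12, 44, 0],
    [11, 45, 0],
    [0, 0, 20],
    [0, 0, 20],
    [0, 0, 0],
  ],
  spin=[0.005, 0, 0, 0, 0, 0],
)

```text
clock: 6.2
eef_pos: [0.5701, -0.112, 0.0701]
eef_rot: [-2.488, -1.913, 0.005]
force: [0.0, 0.2, -1.2]
finger_gap: 0.229
gripper_force: 59.3
```

Run:
```python
from h import *
s=telemetry.observe(); p=s["eef_pos"];print(p,s["qpos"],s["finger_gap"],s["force"],s["gripper_force"])
go(.574,-.1123,.035,-.26)
f=eyes.grab_frame("scene");g=eyes.grab_frame("top")
zt=p[2]-.0331+.007+.016
for n,f in(("scene",f),("top",g)):
    im=f["img"].astype(int); c=proj(f,[[p[0],p[1],zt]])[0]; print(n,"expected disc centre",c.round(1))
    m=(im.min(2)>90)&(im[:,:,0]-im[:,:,2]>18)&(im[:,:,0]>150)
    u,v=int(c[0]),int(c[1]); w=m[v-14:v+15,u-18:u+19]; ys,xs=np.nonzero(w)
    print("".join("".join("#" if q else "." for q in r)+"\n" for r in w))
```

```text
[ 0.57007136 -0.11201905  0.07014525] [-0.60052357  0.53423885  0.9159261   1.79128635 -0.48019879  1.06168257
  0.23227244] 0.22943335047167426 [ 0.02607432  0.19538972 -1.20091305] 59.25984442234039
t 6.20 spin 0.000 shift(mm) [ 0.8  4.  35.1] q7 0.23 tilt -1.0000
scene expected disc centre [299.8 215.1]
#...................#..........######
....................#.........#######
....................#.........#######
...................##.........#######
...................##.........#######
..............................#######
.............................########
..........#..................########
.........##..................########
.......####..................########
......#####.................#########
....#######................##########
...#########...............##########
.############...........#############
##############..........#############
###############.........#############
##########.##...........#############
##########.............#######.#####.
##########.............#######.#.....
##########............#######........
##.#.#..#............#######....
[... 751 characters left out ...]
................
.....................................
.....................................
.....................................
.....................................
.....................................
.....................................
.....................................
.....................................
.....................................
.....................................
.....................................
.....................................
.....................................
.....................................
.....................................
.....................................
.....................................
.....................................
```

>>> apply_moves(
  grip=[255, 255, 255, 255, 105, 105, 105, 105, 105, 105],
  linear=[
    [0, 2, 15],
    [0, 0, 12],
    [0, 0, 8],
    [0, 0, 0],
    [0, 0, 0],
    [0, 0, 0],
    [0, 0, -20],
    [0, 0, -30],
    [0, 0, -40],
    [0, 0, 0],
  ],
  spin=[0, 0, 0, 0, 0, 0, 0, 0, 0, 0],
)

```text
clock: 7.55
eef_pos: [0.5763, -0.1134, 0.1315]
eef_rot: [2.487, 1.913, 0.008]
force: [0.1, -0.3, -1.1]
finger_gap: 0.59
gripper_force: 0.0
```

Run:
```python
from h import *
s=telemetry.observe(); print(s["eef_pos"],s["finger_gap"],s["force"])
crop("scene",270,205,70,45,8,"s4.png")
```

```text
[ 0.57629106 -0.11340645  0.13154023] 0.5904764068781729 [ 0.05096734 -0.33180484 -1.05051778]
```

View pics/s4.png

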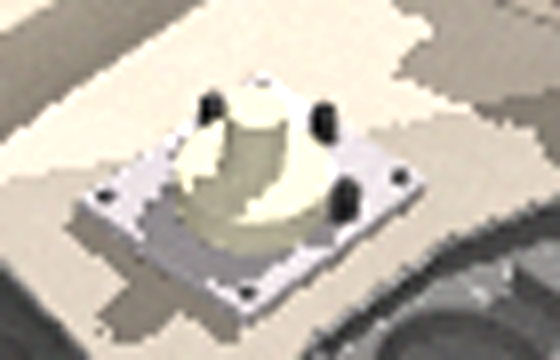

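>>> apply_moves(
  grip=[255, 255, 255, 255, 255, 255, 255, 255],
  linear=[
    [0, 0, 0],
    [0, 0, 0],
    [0, 0, 0],
    [0, 0, 0],
    [0, 0, 0],
    [0, 0, 0],
    [0, 0, 0],
    [0, 0, 0],
  ],
  spin=[0.183, 0.183, 0.183, 0.183, 0.183, 0.183, 0.183, 0],
)

```text
clock: 8.6
eef_pos: [0.574, -0.1125, 0.1268]
eef_rot: [3.141, 0.05, -0.002]
force: [0.5, 0.9, 0.2]
finger_gap: 0.001
gripper_force: 0.0
```

Run:
```python
from h import *
f=eyes.grab_frame("scene")
print("stub",pix(f,[(257/8-.5+270,105/8-.5+205)],.052))
print("qpos",telemetry.observe()["qpos"])
go(.5819-.070,-.1121-.0023,.07,.0326+np.pi/2)
go(.5819-.070,-.1121-.0023,.012,.0326+np.pi/2)
```

```text
stub [[ 0.5731203  -0.11664049  0.052     ]]
qpos [-0.78783785  0.64366848  1.24246086  1.74222401 -0.64388339  1.23803654
 -0.91489011]
t 8.65 spin 0.002 shift(mm) [-62.1  -0.3  57. ] q7 -0.91 tilt -1.0000
t 8.65 spin 0.002 shift(mm) [-62.1  -0.3 115. ] q7 -0.91 tilt -1.0000
```

>>> apply_moves(
  grip=[255, 255, 255, 255, 255, 255, 255, 255, 255],
  linear=[
    [-31, 0, 0],
    [-31, 0, 0],
    [0, 2, 40],
    [0, 0, 40],
    [0, 0, 25],
    [0, 0, 10],
    [8, 0, 0],
    [8, 0, 0],
    [0, 0, 0],
  ],
  spin=[0.002, 0, 0, 0, 0, 0, 0, 0, 0],
)

```text
clock: 9.78
eef_pos: [0.5298, -0.116, 0.0131]
eef_rot: [3.141, 0.047, 0.002]
force: [-0.3, -0.1, 0.6]
finger_gap: 0.006
gripper_force: 0.0
```

Run:
```python
from h import *
s=telemetry.observe();print("qpos",s["qpos"],s["force"])
go(.5819-.038,-.1121-.0012,.012,.0326+np.pi/2)
crop("scene",270,205,70,45,8,"s5.png")
```

```text
qpos [-0.71507334  0.64713504  1.0693963   1.93605131 -0.69001766  0.98025778
 -0.85730601] [-0.29942478 -0.10143782  0.61673896]
t 9.78 spin -0.003 shift(mm) [14.2 -2.2  1.2] q7 -0.86 tilt -1.0000
```

View pics/s5.png

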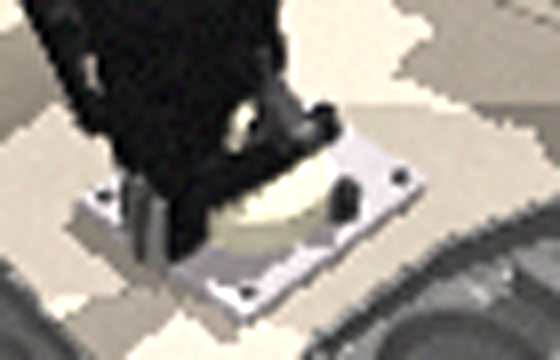

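>>> apply_moves(
  grip=[255, 255, 255, 255, 255, 255],
  linear=[
    [2, -0.5, 0],
    [2, -0.5, 0],
    [2, -0.5, 0],
    [2, -0.5, 0],
    [2, 0, 0],
    [0, 0, 0],
  ],
  spin=[0, 0, 0, 0, 0, 0],
)

```text
clock: 10.58
eef_pos: [0.5375, -0.1137, 0.0121]
eef_rot: [-3.141, -0.045, 0.003]
force: [-4.7, 0.6, 3.0]
finger_gap: 0.001
gripper_force: 2.4
```

>>> apply_moves(
  grip=[255, 255, 255, 255],
  linear=[
    [1, 0, 0],
    [1, 0, 0],
    [0.5, 0, 0],
    [0, 0, 0],
  ],
  spin=[0, 0, 0, 0],
)

```text
clock: 11.08
eef_pos: [0.5379, -0.1136, 0.0117]
eef_rot: [-3.139, -0.044, 0.009]
force: [-14.0, 2.2, 9.1]
finger_gap: 0.002
gripper_force: 7.0
```

>>> apply_moves(
  grip=[255, 255, 255, 255, 255],
  linear=[
    [-15, 0, 0],
    [-15, 0, 0],
    [0, 0, -50],
    [0, 0, -50],
    [-20, 0, 0],
  ],
  spin=[0, 0, 0, 0, 0],
)

```text
clock: 11.7
eef_pos: [0.4936, -0.1159, 0.1154]
eef_rot: [3.14, 0.046, 0.009]
force: [0.2, -0.6, -1.0]
finger_gap: 0.001
gripper_force: 0.0
```

Run:
```python
from fit import *
import json
res=json.load(open("res.json"));p=res["nA"]
a=np.r_[:6.3:.2]
ring=lambda r,z:W(p,np.c_[r*np.cos(a),r*np.sin(a),0*a+z])
D=[ring(27,24),ring(27,8),ring(11,52),W(p,nest[:4])]+[W(p,np.c_[q[0]+5*np.cos(a),q[1]+5*np.sin(a),0*a+21]) for q in nest[4:]]
crop("scene",275,205,60,42,8,"s6.png",D);crop("top",270,165,45,40,8,"t6.png",D)
b=[cv2.imread("pics/%s6.png"%c) for c in "st"]
h=336;cv2.imwrite("pics/c6.png",cv2.resize(np.hstack([cv2.copyMakeBorder(x,0,h-x.shape[0],0,0,cv2.BORDER_CONSTANT) for x in b]),None,fx=.94,fy=.94))
```

```text
(no output)
```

View pics/c6.png

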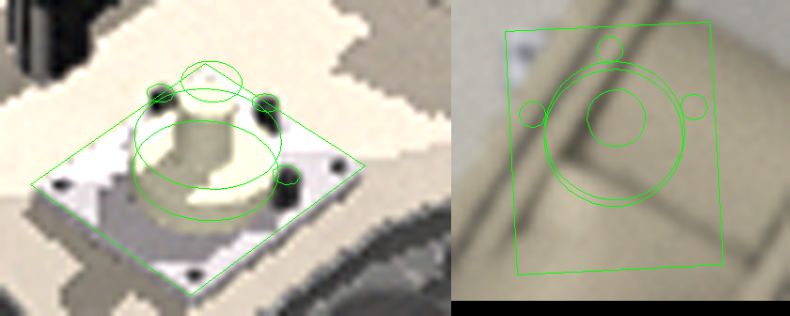

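>>> apply_moves(
  grip=[105, 105, 105, 105, 105, 105, 105, 105, 255, 255, 255, 255],
  linear=[
    [27, 0, 0],
    [27, 0, 0],
    [27, 0, 0],
    [0, 0, 0],
    [0, 0, 30],
    [0, 0, 30],
    [0, 0, 20],
    [0, 0, 0],
    [0, 0, 0],
    [0, 0, 0],
    [0, 0, 0],
    [0, 0, 0],
  ],
  spin=[0, 0, 0, 0, 0, 0, 0, 0, 0, 0, 0, 0],
  newtons=40,
)

```text
clock: 13.3
eef_pos: [0.5726, -0.1131, 0.0336]
eef_rot: [-3.141, -0.045, -0.003]
force: [-1.2, 0.2, 6.5]
finger_gap: 0.243
gripper_force: 39.2
```

Run:
```python
from h import *
s=telemetry.observe();print(s["eef_pos"],"qpos",s["qpos"],s["force"])
go(.5819-.008,-.1121-.0003,.040,.0326+np.pi/2)
```

```text
[ 0.57258304 -0.11307806  0.03360536] qpos [-0.66399834  0.67145466  1.02992035  1.8154943  -0.66491533  1.04525873
 -0.91609182] [-1.20992397  0.15554676  6.48146048]
t 13.30 spin -0.004 shift(mm) [ 1.3 -0.6 -6.4] q7 -0.92 tilt -1.0000
```

>>> apply_moves(
  grip=[255, 255, 255, 255, 255],
  linear=[
    [0, 0, -1],
    [0, -1.5, 0],
    [0, -1.5, 0],
    [1, 0, 0],
    [0, 0, 0],
  ],
  spin=[0, 0, 0, 0, 0],
)

```text
clock: 13.92
eef_pos: [0.5721, -0.11, 0.0336]
eef_rot: [-3.141, -0.044, 0.002]
force: [-4.7, -0.4, 8.3]
finger_gap: 0.236
gripper_force: 40.0
```

>>> apply_moves(
  grip=[255, 255, 255, 255],
  linear=[
    [2, 0, 0],
    [2, 0, 0],
    [0, 0, 0],
    [0, 0, 0],
  ],
  spin=[0, 0, 0, 0],
)

```text
clock: 14.42
eef_pos: [0.576, -0.1098, 0.0336]
eef_rot: [-3.141, -0.044, 0.002]
force: [-6.2, -0.3, 9.8]
finger_gap: 0.238
gripper_force: 40.0
```

>>> apply_moves(
  grip=[255, 255, 255, 255],
  linear=[
    [0, 0, -1],
    [2, 0, 0],
    [2, 0, 0],
    [0, 0, 0],
  ],
  spin=[0, 0, 0, 0],
)

```text
clock: 14.92
eef_pos: [0.5798, -0.1103, 0.034]
eef_rot: [3.141, 0.044, -0.003]
force: [-3.9, -3.0, 2.7]
finger_gap: 0.239
gripper_force: 39.6
```

>>> apply_moves(
  grip=[255, 255, 255],
  linear=[
    [1.5, 0, 0],
    [1.5, 0, 0],
    [0, 0, 0],
  ],
  spin=[0, 0, 0],
)

```text
clock: 15.3
eef_pos: [0.5811, -0.1105, 0.0341]
eef_rot: [-3.141, -0.043, 0.008]
force: [-14.3, -2.4, 12.5]
finger_gap: 0.239
gripper_force: 40.7
```

>>> apply_moves(
  grip=[105, 105, 105, 105, 105, 105, 105],
  linear=[
    [-1, 0, 0],
    [0, 0, 0],
    [0, 0, -20],
    [0, 0, -30],
    [0, 0, -30],
    [-35, 0, 0],
    [-35, 0, 0],
  ],
  spin=[0, 0, 0, 0, 0, 0, 0],
)

```text
clock: 16.18
eef_pos: [0.5126, -0.1118, 0.1157]
eef_rot: [-3.141, -0.045, -0.003]
force: [-0.6, 0.4, 1.4]
finger_gap: 0.589
gripper_force: 0.0
```

Run:
```python
from fit import *
import json
s=telemetry.observe();print(s["eef_pos"])
res=json.load(open("res.json"));p=res["nA"]
a=np.r_[:6.3:.2]
ring=lambda r,z:W(p,np.c_[r*np.cos(a),r*np.sin(a),0*a+z])
f=eyes.grab_frame("scene"); f["img"]=(f["img"]*.6).astype(np.uint8)
crop("scene",275,205,60,42,9,"s7.png",[ring(27,24),ring(11,52)],f)
crop("scene",275,205,60,42,9,"s7b.png",None,f)
b=[cv2.imread("pics/s7%s.png"%c)[:,:400] for c in ("","b")]
cv2.imwrite("pics/c7.png",np.hstack(b))
```

```text
[ 0.51262848 -0.11184589  0.11568954]
```

View pics/c7.png

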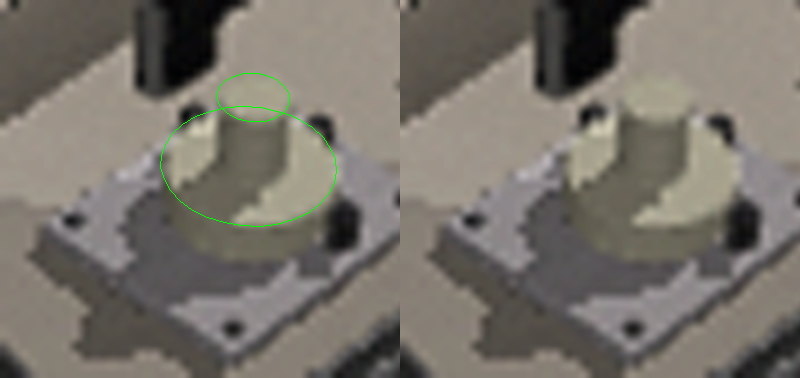

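>>> apply_moves(
  grip=[255, 255, 255, 255, 255, 255, 255, 255, 255],
  linear=[
    [0, 0, 40],
    [0, 0, 40],
    [0, 0, 23],
    [12, 0, 0],
    [11, 0, 0],
    [2, 0, 0],
    [2, 0, 0],
    [1, 0, 0],
    [0, 0, 0],
  ],
  spin=[0, 0, 0, 0, 0, 0, 0, 0, 0],
)

```text
clock: 17.35
eef_pos: [0.5407, -0.1106, 0.0114]
eef_rot: [-3.141, -0.045, 0.0]
force: [0.3, 1.2, 0.4]
finger_gap: 0.001
gripper_force: 0.0
```

>>> apply_moves(
  grip=[255, 255, 255],
  linear=[
    [1, 0, 0],
    [1, 0, 0],
    [0, 0, 0],
  ],
  spin=[0, 0, 0],
)

```text
clock: 17.73
eef_pos: [0.5428, -0.1106, 0.0113]
eef_rot: [-3.141, -0.045, 0.0]
force: [0.1, 0.4, -0.5]
finger_gap: 0.002
gripper_force: 0.0
```

>>> apply_moves(
  grip=[255, 255, 255, 255],
  linear=[
    [1, 0, 0],
    [1, 0, 0],
    [0, 0, 0],
    [0, 0, 0],
  ],
  spin=[0, 0, 0, 0],
)

```text
clock: 18.23
eef_pos: [0.5447, -0.1105, 0.0113]
eef_rot: [-3.141, -0.045, 0.0]
force: [-0.6, -0.2, 0.7]
finger_gap: 0.001
gripper_force: 0.0
```

>>> apply_moves(
  grip=[255, 255, 255],
  linear=[
    [1, 0, 0],
    [1, 0, 0],
    [0, 0, 0],
  ],
  spin=[0, 0, 0],
)

```text
clock: 18.6
eef_pos: [0.5455, -0.1106, 0.0111]
eef_rot: [-3.141, -0.044, 0.004]
force: [-7.3, -0.1, 6.2]
finger_gap: 0.002
gripper_force: 3.2
```

>>> apply_moves(
  grip=[255, 255, 255, 255, 140, 140, 140, 140, 140, 140, 140],
  linear=[
    [-15, 0, 0],
    [-15, 0, -10],
    [0, 0, -50],
    [0, 0, -60],
    [0, 45, 0],
    [0, 45, 0],
    [0, 45, 0],
    [0, 45, 0],
    [0, 45, 0],
    [0, 0, 0],
    [0, 0, 0],
  ],
  spin=[0, 0, 0, 0, 0.03, 0.03, 0, 0, 0, 0, 0],
)

```text
clock: 19.98
eef_pos: [0.5139, -0.336, 0.1311]
eef_rot: [-3.141, 0.049, 0.0]
force: [0.5, 0.6, -0.2]
finger_gap: 0.45
gripper_force: 0.0
```

Run:
```python
from fit import *
s=telemetry.observe();print(s["eef_pos"],s["qpos"],s["finger_gap"])
go(.5205,-.3388,.08,1.543); go(.5205,-.3388,.033,1.543)
f=eyes.grab_frame("scene"); f["img"]=(f["img"]*.65).astype(np.uint8)
crop("scene",225,205,190,145,4,"s8.png",None,f)
```

```text
[ 0.51392608 -0.33597013  0.13107337] [-0.28159261  0.60979499  1.09042829  1.65676591 -0.56923937  1.23070666
 -0.66866917] 0.4496891196334259
t 19.98 spin -0.004 shift(mm) [ 6.7  2.7 51.1] q7 -0.67 tilt -1.0000
t 19.98 spin -0.004 shift(mm) [ 6.7  2.7 98.1] q7 -0.67 tilt -1.0000
```

View pics/s8.png

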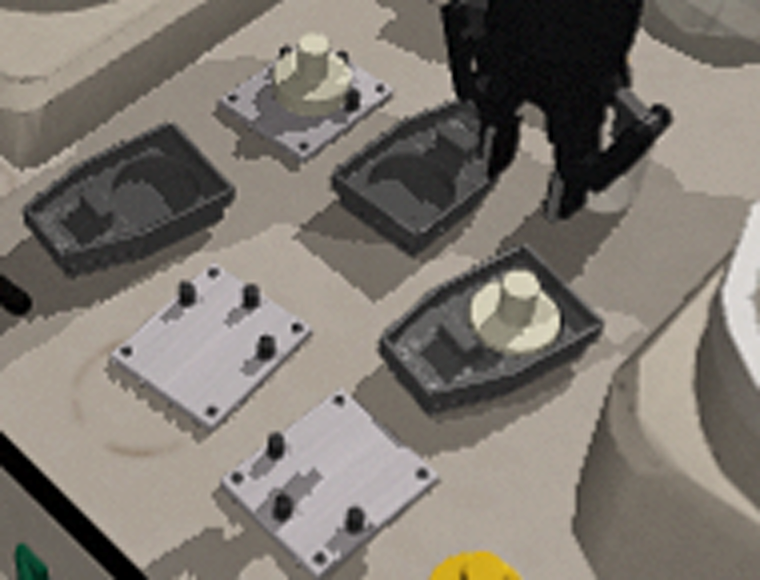

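>>> apply_moves(
  grip=[140, 140, 140, 140, 140, 140, 255, 255, 255, 255],
  linear=[
    [7, 3, 30],
    [0, 0, 30],
    [0, 0, 25],
    [0, 0, 12],
    [0, 0, 0],
    [0, 0, 0],
    [0, 0, 0],
    [0, 0, 0],
    [0, 0, 0],
    [0, 0, 0],
  ],
  spin=[-0.004, 0, 0, 0, 0, 0, 0, 0, 0, 0],
  newtons=60,
)

```text
clock: 21.28
eef_pos: [0.5213, -0.3398, 0.0355]
eef_rot: [3.141, -0.043, 0.002]
force: [-0.1, 1.6, 5.2]
finger_gap: 0.229
gripper_force: 58.5
```

Run:
```python
from fit import *
s=telemetry.observe();print(s["eef_pos"],s["qpos"],s["finger_gap"],s["force"])
# nest C: nest origin cam (.3611,-.3372); robot y ~ +.002; 10 mm short (world +x)
go(.3711,-.3352,.075,1.543)
```

```text
[ 0.52128285 -0.33981271  0.03548083] [-0.20482403  0.72458191  0.98106083  1.70603867 -0.6734296   1.08469278
 -0.60556758] 0.2292976386610124 [-0.06391852  1.55269422  5.18444047]
t 21.27 spin 0.001 shift(mm) [-150.2   -0.4  -39.8] q7 -0.61 tilt -1.0000
```

>>> apply_moves(
  grip=[255, 255, 255, 255, 255, 255, 255, 255, 255],
  linear=[
    [0, 0, -10],
    [0, 0, -25],
    [0, 0, -30],
    [-40, -2, 0],
    [-40, -1, 0],
    [-40, 0, 0],
    [-30, 0, 20],
    [0, 0, 20],
    [0, 0, 0],
  ],
  spin=[0, 0, 0, 0, 0, 0, 0, 0, 0],
)

```text
clock: 22.4
eef_pos: [0.3702, -0.332, 0.0591]
eef_rot: [-3.14, 0.044, 0.001]
force: [0.8, -0.8, -1.0]
finger_gap: 0.226
gripper_force: 59.0
```

Run:
```python
from fit import *
s=telemetry.observe();print(s["eef_pos"],s["qpos"],s["finger_gap"],s["force"],s["gripper_force"])
go(.3711,-.3362,.0370,1.543)
```

```text
[ 0.37023588 -0.33197249  0.05907228] [-0.33925409  0.45735211  1.1685154   2.02229438 -0.50656372  0.99351578
 -0.51522484] 0.22595609217847826 [ 0.76455183 -0.81070911 -1.00629263] 58.980324268341064
t 22.40 spin -0.000 shift(mm) [ 1.   4.2 22.1] q7 -0.52 tilt -1.0000
```

>>> apply_moves(
  grip=[255, 255, 255, 255],
  linear=[
    [1, 4, 8],
    [0, 0, 8],
    [0, 0, 5],
    [0, 0, 0],
  ],
  spin=[0, 0, 0, 0],
  newtons=40,
)

```text
clock: 22.9
eef_pos: [0.3715, -0.3363, 0.038]
eef_rot: [-3.141, 0.043, 0.001]
force: [-0.5, -0.6, -0.6]
finger_gap: 0.226
gripper_force: 59.0
```

>>> apply_moves(
  grip=[255, 255, 255, 255],
  linear=[
    [-2, 0, 0],
    [-2, 0, 0],
    [-1, 0, 0],
    [0, 0, 0],
  ],
  spin=[0, 0, 0, 0],
)

```text
clock: 23.4
eef_pos: [0.3667, -0.3362, 0.0384]
eef_rot: [-3.141, 0.043, -0.0]
force: [0.5, 0.3, -0.6]
finger_gap: 0.226
gripper_force: 59.0
```

>>> apply_moves(
  grip=[255, 255, 255, 255],
  linear=[
    [-1.5, 0, 0],
    [-1.5, 0, 0],
    [0, 0, 0],
    [0, 0, 0],
  ],
  spin=[0, 0, 0, 0],
)

```text
clock: 23.9
eef_pos: [0.3638, -0.3362, 0.0383]
eef_rot: [-3.141, 0.043, 0.0]
force: [-0.2, 0.5, -0.3]
finger_gap: 0.228
gripper_force: 59.0
```

>>> apply_moves(
  grip=[255, 255, 255, 255],
  linear=[
    [-1, 0, 0],
    [-1, 0, 0],
    [0, 0, 0],
    [0, 0, 0],
  ],
  spin=[0, 0, 0, 0],
)

```text
clock: 24.4
eef_pos: [0.3618, -0.3361, 0.0383]
eef_rot: [-3.141, 0.043, -0.0]
force: [0.4, 0.3, -0.5]
finger_gap: 0.232
gripper_force: 59.0
```

>>> apply_moves(
  grip=[255, 255, 140, 140, 140, 140, 140, 140, 140],
  linear=[
    [0, 0, 1.5],
    [0, 0, 0],
    [0, 0, 0],
    [0, 0, 0],
    [0, 0, -20],
    [0, 0, -25],
    [0, 0, -25],
    [25, 0, 0],
    [25, 0, 0],
  ],
  spin=[0, 0, 0, 0, 0, 0, 0, 0, 0],
)

```text
clock: 25.52
eef_pos: [0.4127, -0.3373, 0.1072]
eef_rot: [-3.141, 0.043, -0.002]
force: [-0.3, 0.1, 0.3]
finger_gap: 0.446
gripper_force: 0.0
```

Run:
```python
from fit import *
s=telemetry.observe();print(s["eef_pos"],s["finger_gap"],s["force"])
go(.4105,-.3362,.012,1.543)
```

```text
[ 0.41272433 -0.33734591  0.10717584] 0.4459758186986229 [-0.31923535  0.06577707  0.25941121]
t 25.52 spin 0.001 shift(mm) [-2.4 -1.  95.2] q7 -0.59 tilt -1.0000
```

>>> apply_moves(
  grip=[255, 255, 255, 255, 255, 255, 255, 255, 255],
  linear=[
    [-2, -1, 0],
    [0, 0, 0],
    [0, 0, 40],
    [0, 0, 40],
    [0, 0, 15],
    [0, 0, 0],
    [-4, 0, 0],
    [-4, 0, 0],
    [0, 0, 0],
  ],
  spin=[0, 0, 0, 0, 0, 0, 0, 0, 0],
)

```text
clock: 26.65
eef_pos: [0.4017, -0.3363, 0.0124]
eef_rot: [-3.141, 0.043, -0.001]
force: [0.1, -0.5, -0.0]
finger_gap: -0.0
gripper_force: 0.0
```

>>> apply_moves(
  grip=[255, 255, 255, 255],
  linear=[
    [-1, 0, 0],
    [-1, 0, 0],
    [-1, 0, 0],
    [0, 0, 0],
  ],
  spin=[0, 0, 0, 0],
)

```text
clock: 27.15
eef_pos: [0.3998, -0.3361, 0.0121]
eef_rot: [3.141, -0.042, 0.002]
force: [5.8, 0.3, -0.1]
finger_gap: 0.001
gripper_force: 2.7
```

>>> apply_moves(
  grip=[255, 255, 255, 255],
  linear=[
    [-1, 0, 0],
    [-1, 0, 0],
    [0, 0, 0],
    [0, 0, 0],
  ],
  spin=[0, 0, 0, 0],
)

```text
clock: 27.65
eef_pos: [0.3996, -0.3362, 0.0126]
eef_rot: [3.14, -0.04, 0.006]
force: [12.1, -0.5, 0.5]
finger_gap: -0.0
gripper_force: 5.3
```

>>> apply_moves(
  grip=[255, 255, 255, 255],
  linear=[
    [15, 0, 0],
    [0, 0, -50],
    [0, 0, -50],
    [60, -15, 0],
  ],
  spin=[0, 0, 0, 0],
)

```text
clock: 28.15
eef_pos: [0.4713, -0.3267, 0.1165]
eef_rot: [3.139, -0.054, 0.009]
force: [1.3, -0.8, 0.1]
finger_gap: 0.002
gripper_force: 0.0
```

```bash
cat > seat.py <<'E'
from fit import *
import json
s=telemetry.observe();print(s["eef_pos"])
res=json.load(open("res.json"))
a=np.r_[:6.3:.2]; ims=[]
f=eyes.grab_frame("scene"); f["img"]=(f["img"]*.6).astype(np.uint8)
for k,x0,y0 in(("nA",275,205),("nC",272,290)):
    p=res[k]; ring=lambda r,z:W(p,np.c_[r*np.cos(a),r*np.sin(a),0*a+z])
    for D in([ring(27,24),ring(11,52)],None):
        crop("scene",x0,y0,66,50,6,"tmp.png",D,f); ims.append(cv2.imread("pics/tmp.png"))
cv2.imwrite("pics/c9.png",np.vstack([np.hstack(ims[:2]),np.hstack(ims[2:])]))
E
python3 seat.py
```

```text
[ 0.47131837 -0.32666696  0.11653661]
```

View pics/c9.png

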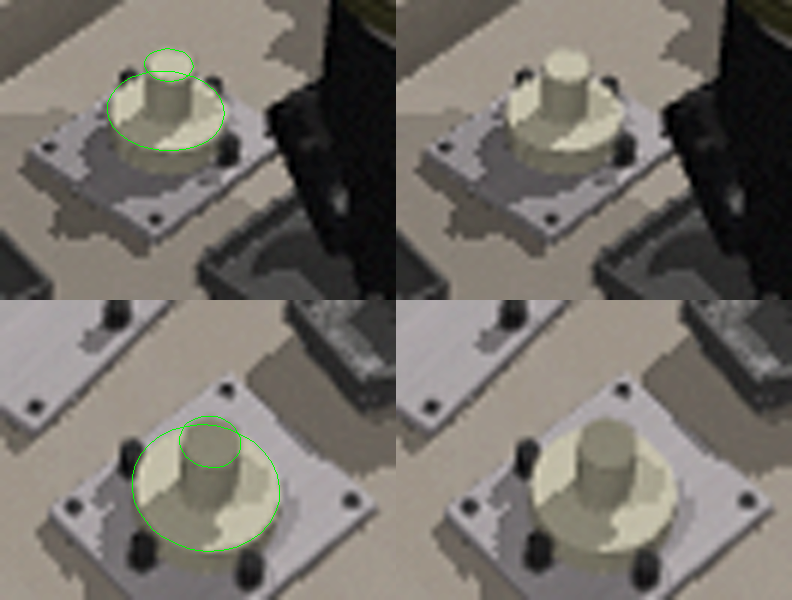

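>>> apply_moves(
  grip=[0, 0, 0, 0],
  linear=[
    [40, 0, 0],
    [0, 0, 0],
    [0, 0, 0],
    [0, 0, 0],
  ],
  spin=[0, 0.149, 0, 0],
  newtons=20,
)

```text
clock: 28.7
eef_pos: [0.5115, -0.3243, 0.1115]
eef_rot: [-3.13, 0.273, 0.002]
force: [0.6, 0.5, 0.5]
finger_gap: 0.846
gripper_force: 0.0
```

Run:
```python
from fit import *
s=telemetry.observe();print(s["eef_pos"],s["qpos"],s["finger_gap"])
go(.5215,-.3395,.08,-.178+np.pi/2); go(.5215,-.3395,.005,-.178+np.pi/2)
f=eyes.grab_frame("top")
print(pix(f,[(398,160),(398,180),(400,200),(405,220)],.04)[:,:2].round(3).tolist())
```

```text
[ 0.51154575 -0.32434423  0.11152721] [-0.31162001  0.62564186  1.09987945  1.6977861  -0.5945639   1.19663995
 -0.80349941] 0.8455355889423709
t 28.70 spin 0.004 shift(mm) [12.5 13.2 31.5] q7 -0.80 tilt -1.0000
t 28.70 spin 0.004 shift(mm) [ 12.6  13.2 106.5] q7 -0.80 tilt -1.0000
[[0.639, -0.424], [0.58, -0.421], [0.522, -0.424], [0.464, -0.436]]
```

>>> apply_moves(
  grip=[0, 0, 0, 0, 0, 0, 255, 255, 255, 255],
  linear=[
    [12, 13, 10],
    [0, 0, 30],
    [0, 0, 30],
    [0, 0, 25],
    [0, 0, 11],
    [0, 0, 0],
    [0, 0, 0],
    [0, 0, 0],
    [0, 0, 0],
    [0, 0, 0],
  ],
  spin=[0.004, 0, 0, 0, 0, 0, 0, 0, 0, 0],
)

```text
clock: 30.0
eef_pos: [0.5221, -0.3396, 0.007]
eef_rot: [3.128, -0.283, 0.002]
force: [-1.4, 0.8, 7.1]
finger_gap: 0.885
gripper_force: 24.8
```

```bash
cat > st.py <<'E'
from fit import *
s=telemetry.observe();R=Ro.from_rotvec(s["eef_rot"]).as_matrix()
print("t",s["clock"],s["eef_pos"].round(4),"yaw_y",np.arctan2(R[1,1],R[0,1]).round(4),"gap",round(s["finger_gap"],3),"F",s["force"].round(1),"grip",s["gripper_force"],"q",s["qpos"].round(2))
E
python3 st.py
```

```text
t 30.0 [ 0.5221 -0.3396  0.007 ] yaw_y -1.751 gap 0.885 F [-1.4  0.8  7.1] grip 24.82845425605774 q [-0.19  0.77  0.96  1.72 -0.72  1.05 -0.73]
```

>>> apply_moves(
  grip=[0, 0, 0, 0, 0, 0],
  linear=[
    [0, 0, 0],
    [0, 0, 0],
    [0, 0, -30],
    [0, 0, -40],
    [0, 0, -20],
    [-22, 0, 0],
  ],
  spin=[0, 0, 0, 0, 0, 0],
)

```text
clock: 30.75
eef_pos: [0.5014, -0.3354, 0.0971]
eef_rot: [3.128, -0.28, 0.004]
force: [-0.1, 0.3, -0.7]
finger_gap: 0.998
gripper_force: 0.0
```

>>> apply_moves(
  grip=[155, 155, 155, 155, 155, 155, 155, 155, 155, 155, 155],
  linear=[
    [-22, 0, 0],
    [0, 0, 0],
    [0, 0, 0],
    [0, 0, 0],
    [0, 0, 0],
    [0, 0, 0],
    [0, 0, 0],
    [0, 0, 0],
    [0, 0, 0],
    [0, 0, 0],
    [0, 0, 0],
  ],
  spin=[0, -0.175, -0.175, -0.175, -0.175, -0.175, -0.175, -0.175, -0.175, -0.171, 0],
)

```text
clock: 32.12
eef_pos: [0.4782, -0.3311, 0.0955]
eef_rot: [-2.413, -2.011, -0.001]
force: [-0.8, 0.2, 0.3]
finger_gap: 0.39
gripper_force: 0.0
```

```bash
python3 st.py
python3 - <<'E'
from h import *
c,s=np.cos(-.1802),np.sin(-.1802)
# rib on squeezed axis line, camera x
print(.5221-44e-3*c-.0007,-.3396-44e-3*s)
go(.5221-.0447*c,-.3396-.0447*s,.021,-.1802)
E
```

```text
t 32.125 [ 0.4782 -0.3311  0.0955] yaw_y -0.1812 gap 0.39 F [-0.8  0.2  0.3] grip 0.0 q [-0.09  0.43  0.76  1.77 -0.34  1.08  0.61]
0.4781124538433408 -0.33171404110237096
t 32.12 spin -0.001 shift(mm) [-0.6  0.  74.5] q7 0.61 tilt -1.0000
```

>>> apply_moves(
  grip=[155, 155, 155, 155, 155, 255, 255, 255, 255],
  linear=[
    [-0.5, 0, 30],
    [0, 0, 25],
    [0, 0, 12],
    [0, 0, 7],
    [0, 0, 0],
    [0, 0, 0],
    [0, 0, 0],
    [0, 0, 0],
    [0, 0, 0],
  ],
  spin=[0, 0, 0, 0, 0, 0, 0, 0, 0],
)

```text
clock: 33.25
eef_pos: [0.4787, -0.3321, 0.0226]
eef_rot: [2.412, 2.012, 0.001]
force: [-1.0, -0.7, 5.4]
finger_gap: 0.134
gripper_force: 20.9
```

```bash
python3 st.py
```

```text
t 33.25 [ 0.4787 -0.3321  0.0226] yaw_y -0.1802 gap 0.134 F [-1.  -0.7  5.4] grip 20.90278387069702 q [-0.03  0.54  0.71  1.81 -0.42  0.95  0.67]
```

>>> apply_moves(
  grip=[155, 155, 155, 155, 155, 0, 0, 0, 0],
  linear=[
    [0, 0, 0],
    [0, 0, 0],
    [0, 0, -25],
    [0, 0, -30],
    [0, 0, -30],
    [51, -20, 0],
    [51, -20, 0],
    [51, -21, 0],
    [51, -21, 0],
  ],
  spin=[0, 0, 0, 0, 0, 0, 0, 0, 0],
)

```text
clock: 34.38
eef_pos: [0.4335, -0.1146, 0.1067]
eef_rot: [-2.412, -2.013, -0.0]
force: [1.5, 0.1, -0.5]
finger_gap: 0.998
gripper_force: 0.0
```

>>> apply_moves(
  grip=[0, 0, 0, 0, 0, 0, 0, 0, 0, 0],
  linear=[
    [0, 0, 0],
    [0, 0, 0],
    [0, 0, 0],
    [0, 0, 0],
    [0, 0, 0],
    [0, 0, 0],
    [0, 0, 0],
    [0, 0, 0],
    [0, 0, 0],
    [0, 0, 0],
  ],
  spin=[0.17, 0.17, 0.17, 0.17, 0.17, 0.17, 0.17, 0.17, 0.17, 0],
)

```text
clock: 35.62
eef_pos: [0.434, -0.1163, 0.1068]
eef_rot: [-3.134, 0.217, 0.0]
force: [-0.8, 0.6, -0.3]
finger_gap: 0.999
gripper_force: 0.0
```

```bash
python3 st.py
cat > refit.py <<'E'
# refit tray pose by matching the dark-tray silhouette in the scene picture
from fit import *
import json,sys
def sil(f,p):
    m=np.zeros((420,560),np.uint8); P=np.vstack([W(p,outline(30)),W(p,[[x*1.0-np.sign(x)*6,y-np.sign(y)*6,0] for x,y,_ in outline(0)])])
    s=16; h=cv2.convexHull(np.int32(np.round(proj(f,P)*s)).reshape(-1,1,2)); cv2.fillConvexPoly(m,h,255,cv2.LINE_AA,4); return m>127
E
python3 - <<'E'
from fit import *
import json
res=json.load(open("res.json"))
p=res["tL"];f=eyes.grab_frame("scene")
im=cv2.cvtColor(f["img"],cv2.COLOR_RGB2GRAY)
q=proj(f,W(p,trayc)); print(q.round(1).tolist())
go(.4345,-.1165,.005,-.142+np.pi/2)
f=eyes.grab_frame("top"); f["img"]=(f["img"]*.7).astype(np.uint8)
g=eyes.grab_frame("scene"); g["img"]=(g["img"]*.7).astype(np.uint8)
D=[W(res[k],outline(30)) for k in("tL","tE","tR")]
crop("scene",225,205,150,120,5,"s10.png",D,g)
E
```

```text
t 35.625 [ 0.434  -0.1163  0.1068] yaw_y -1.7091 gap 0.999 F [-0.8  0.6 -0.3] grip 0.0 q [-0.63  0.05  0.82  2.09 -0.04  1.02 -1.49]
[[267.4, 234.5], [284.2, 251.8], [230.1, 256.9], [240.5, 269.4]]
t 35.67 spin 0.006 shift(mm) [5.000e-01 1.000e-01 1.018e+02] q7 -1.49 tilt -1.0000
```

View pics/s10.png

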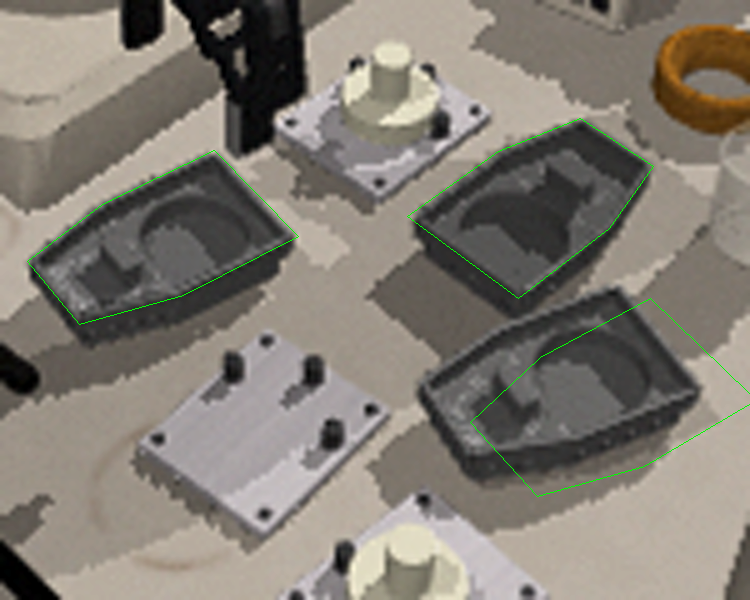

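>>> apply_moves(
  grip=[0, 0, 0, 0, 0, 0, 255, 255, 255, 255],
  linear=[
    [0, 0, 30],
    [0, 0, 30],
    [0, 0, 25],
    [0, 0, 15],
    [0, 0, 0],
    [0, 0, 0],
    [0, 0, 0],
    [0, 0, 0],
    [0, 0, 0],
    [0, 0, 0],
  ],
  spin=[0.006, 0, 0, 0, 0, 0, 0, 0, 0, 0],
)

```text
clock: 37.02
eef_pos: [0.4348, -0.1162, 0.0077]
eef_rot: [-3.133, 0.227, -0.002]
force: [-1.9, 1.1, 5.9]
finger_gap: 0.884
gripper_force: 22.6
```

```bash
python3 st.py
python3 - <<'E'
from fit import *
import json
res=json.load(open("res.json"))
f=eyes.grab_frame("scene")
S=lambda c:(np.array(c,float)/5-.5+[225,205])
r=fit([(f,S([(620,288),(698,388),(420,385),(470,465)]))],trayc,[.5,-.30,-.15])
print("R new (scene only)",r[0].round(4),r[1].round(2)); res["tR"]=r[0].tolist()
# same for L and E with scene only, for the bias
for k,c in(("tL",[(214,152),(297,236),(30,265),(80,330)]),):
    q=fit([(f,S(c))],trayc,[.41,-.115,-.14]); print(k,q[0].round(4),res[k],q[1].round(2))
json.dump(res,open("res.json","w"))
E
```

```text
t 37.025 [ 0.4348 -0.1162  0.0077] yaw_y -1.7155 gap 0.884 F [-1.9  1.1  5.9] grip 22.557659447193146 q [-0.54  0.28  0.78  2.16 -0.28  0.8  -1.3 ]
R new (scene only) [ 0.4934 -0.3112 -0.2992] [-0.47 -0.81  1.73  0.87 -0.63  0.19  0.07 -0.35]
tL [ 0.4125 -0.1161 -0.129 ] [0.41363818003023833, -0.11487536272085994, 6.141266225214123] [-0.19 -0.02  0.31  0.31 -0.4   0.11  0.26 -0.42]
```

>>> apply_moves(
  grip=[0, 0, 0, 0, 0, 0, 0],
  linear=[
    [0, 0, 0],
    [0, 0, 0],
    [0, 0, -30],
    [0, 0, -35],
    [0, 0, -15],
    [-22, 0, 0],
    [-22, 0, 0],
  ],
  spin=[0, 0, 0, 0, 0, 0, 0],
)

```text
clock: 37.95
eef_pos: [0.3899, -0.1098, 0.0865]
eef_rot: [3.133, -0.227, -0.001]
force: [-0.3, 0.3, 0.6]
finger_gap: 0.999
gripper_force: 0.0
```

>>> apply_moves(
  grip=[155, 155, 155, 155, 155, 155, 155, 155, 155, 155],
  linear=[
    [0, 0, 0],
    [0, 0, 0],
    [0, 0, 0],
    [0, 0, 0],
    [0, 0, 0],
    [0, 0, 0],
    [0, 0, 0],
    [0, 0, 0],
    [0, 0, 0],
    [0, 0, 0],
  ],
  spin=[-0.175, -0.175, -0.175, -0.175, -0.175, -0.175, -0.175, -0.175, -0.171, 0],
)

```text
clock: 39.2
eef_pos: [0.3904, -0.1098, 0.0865]
eef_rot: [-2.377, -2.053, 0.0]
force: [-0.1, -0.6, 0.2]
finger_gap: 0.389
gripper_force: 0.0
```

```bash
python3 st.py
python3 - <<'E'
from h import *
go(.3909,-.1098,.021,-.1447)
E
```

```text
t 39.2 [ 0.3904 -0.1098  0.0865] yaw_y -0.1458 gap 0.389 F [-0.1 -0.6  0.2] grip 0.0 q [-0.78 -0.08  0.94  2.21  0.07  0.98 -0.03]
t 39.20 spin -0.001 shift(mm) [ 0.   0.6 65.5] q7 -0.03 tilt -1.0000
```

>>> apply_moves(
  grip=[155, 155, 155, 155, 155, 255, 255, 255, 255],
  linear=[
    [0, 0.5, 25],
    [0, 0, 20],
    [0, 0, 12],
    [0, 0, 8],
    [0, 0, 0],
    [0, 0, 0],
    [0, 0, 0],
    [0, 0, 0],
    [0, 0, 0],
  ],
  spin=[0, 0, 0, 0, 0, 0, 0, 0, 0],
)

```text
clock: 40.33
eef_pos: [0.3915, -0.1101, 0.0223]
eef_rot: [2.377, 2.054, 0.001]
force: [-1.2, -0.7, 6.7]
finger_gap: 0.131
gripper_force: 22.5
```

```bash
python3 st.py
```

```text
t 40.325 [ 0.3915 -0.1101  0.0223] yaw_y -0.1453 gap 0.131 F [-1.2 -0.7  6.7] grip 22.45892107486725 q [-0.75  0.15  0.97  2.26 -0.17  0.8   0.19]
```

>>> apply_moves(
  grip=[155, 155, 155, 155, 155, 155, 155, 155, 155, 155],
  linear=[
    [0, 0, 0],
    [0, 0, 0],
    [0, 0, -25],
    [0, 0, -30],
    [0, 0, -20],
    [-44, 27, 0],
    [-44, 27, 0],
    [-45, 27, 0],
    [-45, 27, 0],
    [0, 0, 0],
  ],
  spin=[0, 0, 0, 0, 0, 0, 0, 0, 0.165, 0],
)

```text
clock: 41.58
eef_pos: [0.4694, -0.3025, 0.096]
eef_rot: [2.545, 1.841, -0.008]
force: [-1.1, -0.4, -0.6]
finger_gap: 0.395
gripper_force: 0.0
```

```bash
python3 st.py
python3 - <<'E'
from fit import *
import json
res=json.load(open("res.json"))
go(.4725,-.302,.021,-.31)
f=eyes.grab_frame("scene"); f["img"]=(f["img"]*.7).astype(np.uint8)
# dark-pixel silhouette of R vs prediction
g=cv2.cvtColor(f["img"],cv2.COLOR_RGB2GRAY)
q=proj(f,W(res["tR"],trayc)).round(1); print(q.tolist())
x0,y0=303,255
for r in g[y0:y0+50,x0:x0+70:1]: print("".join(" .:-=+*#"[min(7,v//18)] for v in r))
E
```

```text
t 41.575 [ 0.4694 -0.3025  0.096 ] yaw_y -0.318 gap 0.395 F [-1.1 -0.4 -0.6] grip 0.0 q [-0.36  0.5   1.07  1.84 -0.49  1.1   0.57]
t 41.58 spin -0.008 shift(mm) [ 1.8  3.  75. ] q7 0.57 tilt -1.0000
[[348.0, 261.3], [365.8, 283.0], [307.9, 281.7], [318.6, 297.2]]
+++++-:..                .-:-...       -: -++++++++++++++---------=+++
++++---:..               .-----.      .-..=++++++++++++++----------=++
+++-----:.              .:------      .-.:*+++++++++++++-------------=
+---------..            .------:      .: :+++++++++++++---------------
-----------:            .:----::      ::.-+++++++++++-----------------
------------:         ...:-----:      ::.=+++++++++++-----------------
-------------..      :::.-----...    .-::+++++++++++------------------
---------------      :::.-:--...-.   .-=++=-=:=++++-------------------
--------------:      :::.::.....:-.  .----:...-=++--------------------
---------------      :-: ......:---  .-:.......-----------------------
---------------.     ::: .....:----:............----------------------
----------------.   .:-:.....:-----..:..........:-----
[... 2014 characters left out ...]
===...--=--::......::..:::..::.:::--------=-==+********+*++++
============-.............::::........::::-------=====+***************
=============-...:..:..:...:::......:::--------======*****************
==============.:..:::.....::.:..:::::-------========+*****************
==============-...:..:.:::::::::----------=========+******************
===============-:..:::::----------=--=============+*******************
=================-:------------==================+********************
==================-----======================+*+**********************
===========================================+**************************
===+#- .==-===============================+***************************
```

>>> apply_moves(
  grip=[155, 155, 155, 155, 155, 255, 255, 255, 255, 255],
  linear=[
    [2, 3, 30],
    [0, 0, 25],
    [0, 0, 12],
    [0, 0, 7],
    [0, 0, 0],
    [0, 0, 0],
    [0, 0, 0],
    [0, 0, 0],
    [0, 0, 0],
    [0, 0, 0],
  ],
  spin=[-0.008, 0, 0, 0, 0, 0, 0, 0, 0, 0],
  newtons=80,
)

```text
clock: 42.88
eef_pos: [0.4743, -0.2973, 0.0239]
eef_rot: [-2.531, -1.861, -0.001]
force: [-2.2, 1.9, 6.0]
finger_gap: 0.112
gripper_force: 79.1
```

```bash
python3 st.py
python3 - <<'E'
from h import *
go(.4787,-.3317,.06,-.18)
E
```

```text
t 42.875 [ 0.4743 -0.2973  0.0239] yaw_y -0.303 gap 0.112 F [-2.2  1.9  6. ] grip 79.05478119850159 q [-0.29  0.6   0.97  1.88 -0.59  0.98  0.64]
t 42.88 spin -0.123 shift(mm) [-33.   10.5 -36.1] q7 0.64 tilt -1.0000
```

>>> apply_moves(
  grip=[255, 255, 255, 255, 255, 255, 255, 255, 255, 255],
  linear=[
    [0, 0, -10],
    [0, 0, -20],
    [0, 0, -20],
    [0, 0, 0],
    [-16, 5, 0],
    [-17, 5, 0],
    [0, 0, 20],
    [0, 0, 18],
    [0, 0, 8],
    [0, 0, 2],
  ],
  spin=[0, 0, 0, -0.123, 0, 0, 0, 0, 0, 0],
)

```text
clock: 44.12
eef_pos: [0.4775, -0.3306, 0.0241]
eef_rot: [-2.41, -2.012, 0.001]
force: [0.4, -0.1, -1.5]
finger_gap: 0.11
gripper_force: 78.5
```

```bash
python3 st.py
python3 - <<'E'
from h import *
go(.4787,-.3317,.0235,-.18)
E
```

```text
t 44.125 [ 0.4775 -0.3306  0.0241] yaw_y -0.1793 gap 0.11 F [ 0.4 -0.1 -1.5] grip 78.48142504692078 q [-0.19  0.62  0.92  1.82 -0.59  1.    0.8 ]
t 44.12 spin 0.001 shift(mm) [-0.8  1.3  0.6] q7 0.80 tilt -1.0000
```

>>> apply_moves(
  grip=[255, 155, 155, 155, 155, 155, 0, 0, 0],
  linear=[
    [0, 0, 2],
    [0, 0, 0],
    [0, 0, 0],
    [0, 0, -25],
    [0, 0, -30],
    [0, 0, -25],
    [-5, 22, 0],
    [0, 22, 0],
    [0, 0, 0],
  ],
  spin=[0, 0, 0, 0, 0, 0, 0, 0, 0],
  newtons=20,
)

```text
clock: 45.25
eef_pos: [0.5215, -0.344, 0.1028]
eef_rot: [-2.41, -2.015, 0.001]
force: [-1.3, 0.1, 0.5]
finger_gap: 0.993
gripper_force: 0.0
```

>>> apply_moves(
  grip=[0, 0, 0, 0, 0, 0, 0, 0, 0, 0],
  linear=[
    [0, 0, 0],
    [0, 0, 0],
    [0, 0, 0],
    [0, 0, 0],
    [0, 0, 0],
    [0, 0, 0],
    [0, 0, 0],
    [0, 0, 0],
    [0, 0, 0],
    [0, 0, 0],
  ],
  spin=[0.175, 0.175, 0.175, 0.175, 0.175, 0.175, 0.175, 0.175, 0.171, 0],
)

```text
clock: 46.5
eef_pos: [0.5197, -0.3442, 0.1028]
eef_rot: [-3.129, 0.282, 0.002]
force: [-0.1, -0.4, -1.2]
finger_gap: 0.998
gripper_force: 0.0
```

```bash
python3 st.py
cat > corner.py <<'E'
# automatic refit: tray outline at rim vs dark mask in scene + top
from fit import *
import sys
def refit(p0):
    from scipy.optimize import minimize
    fs=[eyes.grab_frame(n) for n in("scene","top")]
    def cost(p):
        c=0
        for f in fs:
            g=cv2.GaussianBlur(cv2.cvtColor(f["img"],cv2.COLOR_RGB2GRAY),(3,3),0).astype(np.float32)
            O=np.array(outline(30)); 
            d=[]
            for s in(1.03,.97):   # outside bright, rim dark
                q=np.vstack([np.linspace(O[i],O[(i+1)%6],25) for i in range(6)]); q[:,:2]=(q[:,:2]-[-3,0])*s+[-3,0]
                uv=proj(f,W(p,q)).astype(np.float32)
                d.append(cv2.remap(g,uv[:,:1],uv[:,1:],cv2.INTER_LINEAR)[:,0])
            c-=np.clip(d[0]-d[1],-10,60).mean()
        return c
    best=min((minimize(cost,np.array(p0)+[dx,dy,0],method="Nelder-Mead",options=dict(initial_simplex=np.array(p0)+[dx,dy,0]+np.array([[0,0,0],[.004,0,0],[0,.004,0],[0,0,.04]]))) for dx in(-.003,.003) for dy in(-.003,.003)),key=lambda r:r.fun)
    return best.x,best.fun
E
python3 - <<'E'
from corner import *
go(.5199,-.3434,.005,-.18+np.pi/2)
c,s=np.cos(-.18),np.sin(-.18)
p,v=refit([.4766+.024*c,-.3355+.024*s,-.18]); print("R refit",p.round(4),v,"cavity",W(p,[[20,0,0]])[0])
p,v=refit([.4136,-.1149,-.142]); print("L refit",p.round(4),v,"cavity",W(p,[[20,0,0]])[0], "true .4348 -.1162 -.145")
p,v=refit([.5744,-.2267,3.1411]); print("E refit",p.round(4),v)
E
```

```text
t 46.5 [ 0.5197 -0.3442  0.1028] yaw_y -1.7504 gap 0.998 F [-0.1 -0.4 -1.2] grip 0.0 q [-0.33  0.82  1.27  1.66 -0.81  1.29 -0.66]
t 46.50 spin 0.000 shift(mm) [ 0.2 -0.8 97.8] q7 -0.66 tilt -1.0000
R refit [ 0.4935 -0.343  -0.1936] -26.31656837463379 cavity [ 0.51317457 -0.34682613  0.        ]
L refit [ 0.4099 -0.1189 -0.1644] -20.668392181396484 cavity [ 0.42958594 -0.12219336  0.        ] true .4348 -.1162 -.145
E refit [ 0.5719 -0.2304  3.2344] -22.875104904174805
```

>>> apply_moves(
  grip=[0, 0, 0, 0, 0, 0, 0],
  linear=[
    [0, -2.5, 30],
    [0, 0, 30],
    [0, 0, 18],
    [0, 0, 2],
    [0, 0, 2],
    [0, 0, 2],
    [0, 0, 0],
  ],
  spin=[0, 0, 0, 0, 0, 0, 0],
)

```text
clock: 47.68
eef_pos: [0.5209, -0.3417, 0.0193]
eef_rot: [-3.129, 0.282, 0.001]
force: [-0.6, -0.1, 0.3]
finger_gap: 1.001
gripper_force: 0.0
```

>>> apply_moves(
  grip=[0, 0, 0, 0],
  linear=[
    [0, 0, 2],
    [0, 0, 2],
    [0, 0, 2],
    [0, 0, 0],
  ],
  spin=[0, 0, 0, 0],
)

```text
clock: 48.18
eef_pos: [0.5205, -0.3416, 0.0126]
eef_rot: [-3.128, 0.282, 0.002]
force: [-0.5, 0.3, 0.1]
finger_gap: 1.001
gripper_force: 0.0
```

>>> apply_moves(
  grip=[0, 0, 0, 0],
  linear=[
    [0, 0, 2],
    [0, 0, 2],
    [0, 0, 2],
    [0, 0, 0],
  ],
  spin=[0, 0, 0, 0],
)

```text
clock: 48.68
eef_pos: [0.5206, -0.3416, 0.0067]
eef_rot: [-3.128, 0.282, 0.002]
force: [0.3, 0.1, -0.6]
finger_gap: 0.998
gripper_force: 0.0
```

>>> apply_moves(
  grip=[255, 255, 255, 255],
  linear=[
    [0, 0, 0],
    [0, 0, 0],
    [0, 0, 0],
    [0, 0, 0],
  ],
  spin=[0, 0, 0, 0],
)

```text
clock: 49.18
eef_pos: [0.5207, -0.3417, 0.007]
eef_rot: [-3.128, 0.282, 0.001]
force: [-0.3, 1.1, 2.6]
finger_gap: 0.883
gripper_force: 24.5
```

```bash
python3 st.py
```

```text
t 49.175 [ 0.5207 -0.3417  0.007 ] yaw_y -1.7508 gap 0.883 F [-0.3  1.1  2.6] grip 24.536181092262268 q [-0.28  0.91  1.15  1.72 -0.91  1.15 -0.61]
```

>>> apply_moves(
  grip=[0, 0, 0, 0, 0, 0, 0],
  linear=[
    [0, 0, 0],
    [0, 0, 0],
    [0, 0, -30],
    [0, 0, -35],
    [0, 0, -20],
    [-22, 0, 0],
    [-22, 0, 0],
  ],
  spin=[0, 0, 0, 0, 0, 0, 0],
)

```text
clock: 50.05
eef_pos: [0.4769, -0.3336, 0.0917]
eef_rot: [-3.129, 0.282, 0.002]
force: [-0.1, -0.4, 0.5]
finger_gap: 1.004
gripper_force: 0.0
```

>>> apply_moves(
  grip=[155, 155, 155, 155, 155, 155, 155, 155, 155, 155],
  linear=[
    [0, 0, 0],
    [0, 0, 0],
    [0, 0, 0],
    [0, 0, 0],
    [0, 0, 0],
    [0, 0, 0],
    [0, 0, 0],
    [0, 0, 0],
    [0, 0, 0],
    [0, 0, 0],
  ],
  spin=[-0.175, -0.175, -0.175, -0.175, -0.175, -0.175, -0.175, -0.175, -0.171, 0],
)

```text
clock: 51.3
eef_pos: [0.4774, -0.3337, 0.0918]
eef_rot: [-2.412, -2.011, -0.001]
force: [0.3, 1.1, -0.9]
finger_gap: 0.391
gripper_force: 0.0
```

```bash
python3 st.py
python3 - <<'E'
from h import *
go(.4769,-.3337,.022,-.180)
E
```

```text
t 51.3 [ 0.4774 -0.3337  0.0918] yaw_y -0.1809 gap 0.391 F [ 0.3  1.1 -0.9] grip 0.0 q [-0.21  0.51  0.95  1.77 -0.47  1.1   0.72]
t 51.30 spin -0.001 shift(mm) [-0.2 -0.4 69.8] q7 0.72 tilt -1.0000
```

>>> apply_moves(
  grip=[155, 155, 155, 155, 155, 255, 255, 255, 255, 255],
  linear=[
    [0, 0, 25],
    [0, 0, 25],
    [0, 0, 12],
    [0, 0, 7],
    [0, 0, 0],
    [0, 0, 0],
    [0, 0, 0],
    [0, 0, 0],
    [0, 0, 0],
    [0, 0, 0],
  ],
  spin=[-0.001, 0, 0, 0, 0, 0, 0, 0, 0, 0],
  newtons=80,
)

```text
clock: 52.55
eef_pos: [0.4778, -0.3341, 0.0239]
eef_rot: [-2.411, -2.014, -0.001]
force: [-0.0, 1.4, 5.9]
finger_gap: 0.114
gripper_force: 79.4
```

```bash
python3 st.py
```

```text
t 52.55 [ 0.4778 -0.3341  0.0239] yaw_y -0.1791 gap 0.114 F [-0.   1.4  5.9] grip 79.35625791549683 q [-0.15  0.6   0.88  1.82 -0.55  0.99  0.78]
```

>>> apply_moves(
  grip=[255, 255, 255, 255],
  linear=[
    [0, 0, -10],
    [0, 0, -25],
    [0, 0, -35],
    [0, 0, 0],
  ],
  spin=[0, 0, 0, 0],
)

```text
clock: 53.05
eef_pos: [0.4787, -0.3349, 0.0957]
eef_rot: [2.409, 2.012, 0.003]
force: [-0.8, 0.0, -2.0]
finger_gap: 0.107
gripper_force: 78.5
```

```bash
python3 st.py
python3 - <<'E'
from h import *
go(.3915,-.1099,.080,-.145)
E
```

```text
t 53.05 [ 0.4787 -0.3349  0.0957] yaw_y -0.1791 gap 0.107 F [-0.8  0.  -2. ] grip 78.45967054367065 q [-0.21  0.51  0.96  1.77 -0.47  1.1   0.72]
t 53.05 spin -0.034 shift(mm) [ 210.  -118.8   15.2] q7 0.72 tilt -1.0000
```

>>> apply_moves(
  grip=[255, 255, 255, 255, 255, 255, 255, 255],
  linear=[
    [0, 0, 0],
    [42, -24, 0],
    [42, -24, 0],
    [42, -24, 0],
    [42, -24, 0],
    [42, -23, 0],
    [0, 0, 15],
    [0, 0, 0],
  ],
  spin=[-0.034, 0, 0, 0, 0, 0, 0, 0],
)

```text
clock: 54.05
eef_pos: [0.3905, -0.1118, 0.0778]
eef_rot: [-2.371, -2.055, 0.001]
force: [0.0, -0.9, -1.7]
finger_gap: 0.111
gripper_force: 78.6
```

```bash
python3 st.py
python3 - <<'E'
from h import *
go(.3915,-.1101,.056,-.145)
E
```

```text
t 54.05 [ 0.3905 -0.1118  0.0778] yaw_y -0.1426 gap 0.111 F [ 0.  -0.9 -1.7] grip 78.60282182693481 q [-1.02 -0.09  1.18  2.22  0.1   0.96 -0.03]
t 54.05 spin 0.002 shift(mm) [ 1.8  0.8 21.8] q7 -0.03 tilt -1.0000
```

>>> apply_moves(
  grip=[255, 255, 255, 255],
  linear=[
    [1.8, 0.8, 0],
    [0, 0, 10],
    [0, 0, 8],
    [0, 0, 0],
  ],
  spin=[0.002, 0, 0, 0],
)

```text
clock: 54.55
eef_pos: [0.3919, -0.1123, 0.0601]
eef_rot: [-2.38, -2.05, 0.008]
force: [-0.8, -0.7, -1.5]
finger_gap: 0.112
gripper_force: 78.6
```

```bash
python3 st.py
python3 - <<'E'
from h import *
go(.3915,-.1101,.0435,-.145)
E
```

```text
t 54.55 [ 0.3919 -0.1123  0.0601] yaw_y -0.1484 gap 0.112 F [-0.8 -0.7 -1.5] grip 78.59143137931824 q [-1.03  0.02  1.24  2.23 -0.02  0.91  0.07]
t 54.55 spin -0.003 shift(mm) [ 2.2 -0.7 16.6] q7 0.07 tilt -1.0000
```

>>> apply_moves(
  grip=[255, 255, 255, 255, 255],
  linear=[
    [2.2, -0.5, 0],
    [0, 0, 3],
    [0, 0, 2],
    [0, 0, 0],
    [0, 0, 0],
  ],
  spin=[-0.003, 0, 0, 0, 0],
)

```text
clock: 55.18
eef_pos: [0.3922, -0.1088, 0.0554]
eef_rot: [-2.374, -2.054, 0.001]
force: [-0.8, 0.6, -2.0]
finger_gap: 0.108
gripper_force: 78.6
```

```bash
python3 st.py
python3 - <<'E'
from h import *
go(.3915,-.1101,.0435,-.145)
E
```

```text
t 55.175 [ 0.3922 -0.1088  0.0554] yaw_y -0.1444 gap 0.108 F [-0.8  0.6 -2. ] grip 78.62508773803711 q [-1.03  0.04  1.24  2.24 -0.05  0.89  0.1 ]
t 55.17 spin 0.001 shift(mm) [-1.4 -0.5 11.9] q7 0.10 tilt -1.0000
```

>>> apply_moves(
  grip=[255, 255, 255, 255, 255],
  linear=[
    [-1.3, -0.6, 0],
    [0, 0, 0],
    [0, 0, 2],
    [0, 0, 2],
    [0, 0, 0],
  ],
  spin=[0, 0, 0, 0, 0],
)

```text
clock: 55.8
eef_pos: [0.3912, -0.1101, 0.0512]
eef_rot: [-2.374, -2.054, 0.003]
force: [-0.4, 0.3, -1.2]
finger_gap: 0.11
gripper_force: 78.6
```

>>> apply_moves(
  grip=[255, 255, 255, 255],
  linear=[
    [0, 0, 2],
    [0, 0, 1],
    [0, 0, 0],
    [0, 0, 0],
  ],
  spin=[0, 0, 0, 0],
)

```text
clock: 56.3
eef_pos: [0.3914, -0.11, 0.0484]
eef_rot: [-2.374, -2.054, 0.001]
force: [-0.6, -0.2, -1.8]
finger_gap: 0.112
gripper_force: 78.6
```

>>> apply_moves(
  grip=[255, 255, 255, 255],
  linear=[
    [0, 0, 2],
    [0, 0, 2],
    [0, 0, 0.5],
    [0, 0, 0],
  ],
  spin=[0, 0, 0, 0],
)

```text
clock: 56.8
eef_pos: [0.3914, -0.11, 0.0439]
eef_rot: [-2.374, -2.054, 0.002]
force: [-0.7, -0.0, -1.2]
finger_gap: 0.113
gripper_force: 78.7
```

>>> apply_moves(
  grip=[255, 255, 155, 155, 155, 155, 155, 155],
  linear=[
    [0, 0, 0.5],
    [0, 0, 0],
    [0, 0, 0],
    [0, 0, 0],
    [0, 0, 0],
    [0, 0, -20],
    [0, 0, -30],
    [0, 0, -30],
  ],
  spin=[0, 0, 0, 0, 0, 0, 0, 0],
)

```text
clock: 57.8
eef_pos: [0.3917, -0.1098, 0.1245]
eef_rot: [-2.374, -2.054, -0.002]
force: [0.8, -0.0, -0.3]
finger_gap: 0.39
gripper_force: 0.0
```

```bash
python3 st.py
python3 - <<'E'
from fit import *
import json
res=json.load(open("res.json")); p=res["tE"]
print("E rib cam",W(p,[[-24,0,34],[20,0,0]]))
go(.5985+.0015,-.2267+.001,.10,0.0)
E
```

```text
t 57.8 [ 0.3917 -0.1098  0.1245] yaw_y -0.144 gap 0.39 F [ 0.8 -0.  -0.3] grip 0.0 q [-1.02 -0.28  1.1   2.17  0.27  1.11 -0.21]
E rib cam [[ 0.59840067 -0.22673788  0.034     ]
 [ 0.55440068 -0.22671786  0.        ]]
t 57.80 spin -0.144 shift(mm) [-115.9  208.3   24.1] q7 -0.21 tilt -1.0000
```

>>> apply_moves(
  grip=[155, 155, 155, 155, 155, 155, 155, 155],
  linear=[
    [0, 0, 0],
    [-23, 42, 0],
    [-23, 42, 0],
    [-23, 42, 0],
    [-23, 41, 0],
    [-24, 41, 0],
    [0, 0, 20],
    [0, 0, 0],
  ],
  spin=[-0.144, 0, 0, 0, 0, 0, 0, 0],
)

```text
clock: 58.8
eef_pos: [0.5311, -0.1913, 0.0964]
eef_rot: [-2.202, -2.177, 0.027]
force: [0.0, 0.3, -0.8]
finger_gap: 0.394
gripper_force: 0.0
```

```bash
python3 st.py
python3 - <<'E'
from h import *
go(.600,-.2257,.021,0.0)
E
```

```text
t 58.8 [ 0.5311 -0.1913  0.0964] yaw_y -0.0114 gap 0.394 F [ 0.   0.3 -0.8] grip 0.0 q [-0.53  0.55  1.04  1.78 -0.51  1.17  0.67]
t 58.80 spin -0.011 shift(mm) [-35.8  72.2  71.6] q7 0.67 tilt -0.9988
```

>>> apply_moves(
  grip=[155, 155, 155, 155],
  linear=[
    [-18, 30, 0],
    [-18, 30, 0],
    [0, 10, 0],
    [0, 0, 0],
  ],
  spin=[0, -0.011, 0, 0],
)

```text
clock: 59.3
eef_pos: [0.6023, -0.2271, 0.095]
eef_rot: [-2.19, -2.192, 0.023]
force: [-0.2, -0.8, -0.7]
finger_gap: 0.389
gripper_force: 0.0
```

```bash
python3 st.py
python3 - <<'E'
from h import *
go(.600,-.2257,.021,0.0)
E
```

```text
t 59.3 [ 0.6023 -0.2271  0.095 ] yaw_y 0.0014 gap 0.389 F [-0.2 -0.8 -0.7] grip 0.0 q [-0.36  0.7   0.96  1.56 -0.59  1.25  0.7 ]
t 59.30 spin 0.001 shift(mm) [-0.1  0.7 74. ] q7 0.70 tilt -0.9990
```

>>> apply_moves(
  grip=[155, 155, 155],
  linear=[
    [0, 0, 0],
    [0, 0, 0],
    [0, 0, 0],
  ],
  spin=[0, 0, 0],
)

```text
clock: 59.68
eef_pos: [0.602, -0.2279, 0.0948]
eef_rot: [-2.191, -2.191, 0.023]
force: [-0.6, -0.2, 0.6]
finger_gap: 0.397
gripper_force: 0.0
```

```bash
python3 st.py
python3 - <<'E'
from h import *
s=telemetry.observe(); R=Ro.from_rotvec(s["eef_rot"]).as_matrix(); print(R.round(4))
go(.600,-.2257,.021,0.0)
E
```

```text
t 59.675 [ 0.602  -0.2279  0.0948] yaw_y 0.0004 gap 0.397 F [-0.6 -0.2  0.6] grip 0.0 q [-0.36  0.7   0.96  1.56 -0.59  1.25  0.7 ]
[[ 4.000e-04  9.992e-01 -4.050e-02]
 [ 9.998e-01  4.000e-04  1.950e-02]
 [ 1.950e-02 -4.050e-02 -9.990e-01]]
t 59.67 spin 0.000 shift(mm) [ 0.8  1.  73.8] q7 0.70 tilt -0.9990
```

>>> apply_moves(
  grip=[155, 155, 155, 155, 155, 255, 255, 255, 255, 255],
  linear=[
    [1, 1, 25],
    [0, 0, 25],
    [0, 0, 15],
    [0, 0, 7],
    [0, 0, 0],
    [0, 0, 0],
    [0, 0, 0],
    [0, 0, 0],
    [0, 0, 0],
    [0, 0, 0],
  ],
  spin=[0, 0, 0, 0, 0, 0, 0, 0, 0, 0],
  newtons=80,
)

```text
clock: 60.92
eef_pos: [0.6009, -0.2261, 0.0238]
eef_rot: [-2.192, -2.192, 0.022]
force: [-1.5, 0.0, 7.0]
finger_gap: 0.11
gripper_force: 80.0
```

```bash
python3 st.py
```

```text
t 60.925 [ 0.6009 -0.2261  0.0238] yaw_y 0.0003 gap 0.11 F [-1.5  0.   7. ] grip 80.02614076249301 q [-0.33  0.77  0.9   1.61 -0.65  1.13  0.74]
```

>>> apply_moves(
  grip=[255, 255, 255, 255, 255],
  linear=[
    [0, 0, -10],
    [0, 0, -20],
    [0, 0, -25],
    [0, 0, -15],
    [0, 0, 0],
  ],
  spin=[0, 0, 0, 0, 0],
)

```text
clock: 61.55
eef_pos: [0.6039, -0.2275, 0.094]
eef_rot: [-2.193, -2.193, 0.022]
force: [0.8, 0.5, -1.8]
finger_gap: 0.112
gripper_force: 79.1
```

```bash
python3 st.py
python3 - <<'E'
from h import *
go(.50,-.25,.09,0.0);go(.50,-.25,.09,np.pi/2)
E
```

```text
t 61.55 [ 0.6039 -0.2275  0.094 ] yaw_y 0.0004 gap 0.112 F [ 0.8  0.5 -1.8] grip 79.10086020827293 q [-0.36  0.7   0.96  1.55 -0.59  1.24  0.7 ]
t 61.55 spin 0.000 shift(mm) [ -22.7 -103.7    7.6] q7 0.70 tilt -0.9991
t 61.55 spin -1.570 shift(mm) [103.8 -22.4   6.8] q7 0.70 tilt -0.9991
```

>>> apply_moves(
  grip=[255, 255, 255, 255, 255],
  linear=[
    [-6, -26, 0],
    [-6, -26, 0],
    [-6, -26, 0],
    [-5, -26, 0],
    [0, 0, 0],
  ],
  spin=[0, 0, 0, 0, 0],
)

```text
clock: 62.18
eef_pos: [0.4972, -0.2506, 0.0958]
eef_rot: [-2.193, -2.188, 0.024]
force: [0.4, 0.1, -1.7]
finger_gap: 0.111
gripper_force: 79.1
```

>>> apply_moves(
  grip=[255, 255, 255, 255, 255, 255, 255, 255, 255, 255, 255, 255],
  linear=[
    [0, 0, 0],
    [0, 0, 0],
    [0, 0, 0],
    [0, 0, 0],
    [0, 0, 0],
    [0, 0, 0],
    [0, 0, 0],
    [0, 0, 0],
    [0, 0, 0],
    [0, 0, 0],
    [0, 0, 0],
    [0, 0, 0],
  ],
  spin=[-0.143, -0.143, -0.143, -0.143, -0.143, -0.143, -0.143, -0.143, -0.143, -0.143, -0.14, 0],
)

```text
clock: 63.68
eef_pos: [0.4995, -0.2498, 0.0959]
eef_rot: [-0.002, -3.1, -0.03]
force: [-0.3, -0.8, -1.9]
finger_gap: 0.111
gripper_force: 79.0
```

```bash
python3 st.py
python3 - <<'E'
from h import *
go(.50,-.25,.0245,np.pi/2)
s=telemetry.observe(); R=Ro.from_rotvec(s["eef_rot"]).as_matrix(); print(R.round(4))
E
```

```text
t 63.675 [ 0.4995 -0.2498  0.0959] yaw_y 1.569 gap 0.111 F [-0.3 -0.8 -1.9] grip 79.03724286239594 q [-0.19  0.4   0.71  1.79 -0.28  1.11  2.18]
t 63.67 spin -0.002 shift(mm) [-3.4 -1.6 71.3] q7 2.18 tilt -0.9990
[[-0.9992  0.0018 -0.041 ]
 [ 0.001   0.9998  0.0196]
 [ 0.041   0.0196 -0.999 ]]
```

>>> apply_moves(
  grip=[255, 255, 255, 255, 255, 255],
  linear=[
    [-3, -1.5, 20],
    [0, 0, 25],
    [0, 0, 15],
    [0, 0, 5],
    [0, 0, 2],
    [0, 0, 0],
  ],
  spin=[0, 0, 0, 0, 0, 0],
)

```text
clock: 64.42
eef_pos: [0.4999, -0.2506, 0.0297]
eef_rot: [-0.002, -3.102, -0.029]
force: [0.1, -0.3, -1.7]
finger_gap: 0.113
gripper_force: 79.0
```

>>> apply_moves(
  grip=[255, 255, 255, 155, 155, 155, 155],
  linear=[
    [0, 0, 1.5],
    [0, 0, 1.5],
    [0, 0, 0],
    [0, 0, 0],
    [0, 0, 0],
    [0, 0, 0],
    [0, 0, 0],
  ],
  spin=[0, 0, 0, 0, 0, 0, 0],
)

```text
clock: 65.3
eef_pos: [0.4994, -0.2504, 0.0262]
eef_rot: [-0.001, -3.101, -0.03]
force: [1.3, 0.3, 0.4]
finger_gap: 0.391
gripper_force: 0.0
```

```bash
python3 st.py
```

```text
t 65.3 [ 0.4994 -0.2504  0.0262] yaw_y 1.5695 gap 0.391 F [1.3 0.3 0.4] grip 0.0 q [-0.15  0.5   0.66  1.83 -0.36  0.98  2.24]
```

>>> apply_moves(
  grip=[155, 155, 155, 0, 0, 0],
  linear=[
    [0, 0, -25],
    [0, 0, -30],
    [0, 0, -20],
    [0, -22, 0],
    [0, -22, 0],
    [0, 0, 0],
  ],
  spin=[0, 0, 0, 0, 0, 0],
  newtons=20,
)

```text
clock: 66.05
eef_pos: [0.5017, -0.2974, 0.1003]
eef_rot: [-0.005, -3.1, -0.028]
force: [0.3, 0.6, 0.3]
finger_gap: 0.99
gripper_force: 0.0
```

>>> apply_moves(
  grip=[0, 0, 0, 0, 0, 0, 0, 0, 0, 0, 0, 0],
  linear=[
    [0, 0, 0],
    [0, 0, 0],
    [0, 0, 0],
    [0, 0, 0],
    [0, 0, 0],
    [0, 0, 0],
    [0, 0, 0],
    [0, 0, 0],
    [0, 0, 0],
    [0, 0, 0],
    [0, 0, 0],
    [0, 0, 0],
  ],
  spin=[0.143, 0.143, 0.143, 0.143, 0.143, 0.143, 0.143, 0.143, 0.143, 0.143, 0.14, 0],
)

```text
clock: 67.55
eef_pos: [0.5026, -0.2948, 0.1]
eef_rot: [-2.189, -2.193, 0.024]
force: [0.1, -0.3, 0.5]
finger_gap: 0.997
gripper_force: 0.0
```

```bash
python3 st.py
python3 - <<'E'
from fit import *
# rim mid-height of tray at squeeze must be centred: pads ~20 mm above TCP along tilted tool axis -> TCP shifted by (-.0008,+.0004)
go(.4994-.0008,-.2944,.0195,0.0)
f=eyes.grab_frame("scene"); f["img"]=(f["img"]*.7).astype(np.uint8)
p=[.4994-.001,-.2504-.024-.001,-1.572]
L=[.4915+0-.0765,0,0]
crop("scene",225,205,150,120,5,"s11.png",[W(p,outline(30))],f)
E
```

```text
t 67.55 [ 0.5026 -0.2948  0.1   ] yaw_y 0.0021 gap 0.997 F [ 0.1 -0.3  0.5] grip 0.0 q [-0.33  0.59  1.05  1.73 -0.54  1.19  0.88]
t 67.55 spin 0.002 shift(mm) [-1.2 -0.6 80.6] q7 0.88 tilt -0.9990
```

View pics/s11.png

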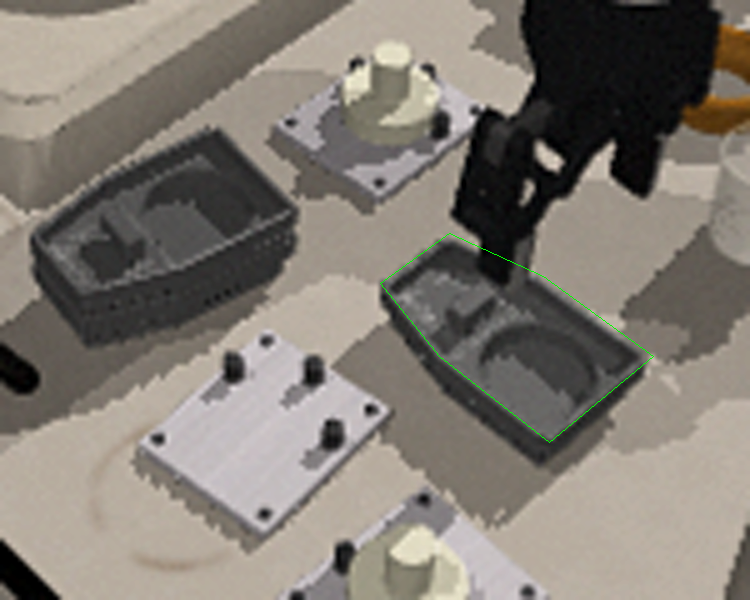

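>>> apply_moves(
  grip=[0, 0, 0, 0, 0, 0],
  linear=[
    [-1, -0.6, 30],
    [0, 0, 30],
    [0, 0, 15],
    [0, 0, 3],
    [0, 0, 3],
    [0, 0, 0],
  ],
  spin=[0.002, 0, 0, 0, 0, 0],
)

```text
clock: 68.35
eef_pos: [0.4989, -0.2954, 0.02]
eef_rot: [-2.194, -2.19, 0.023]
force: [-0.8, -0.3, 0.2]
finger_gap: 1.005
gripper_force: 0.0
```

>>> apply_moves(
  grip=[0, 0, 0, 0, 0, 255, 255, 255, 255],
  linear=[
    [0, 0, 3],
    [0, 0, 3],
    [0, 0, 3],
    [0, 0, 2],
    [0, 0, 0],
    [0, 0, 0],
    [0, 0, 0],
    [0, 0, 0],
    [0, 0, 0],
  ],
  spin=[0, 0, 0, 0, 0, 0, 0, 0, 0],
)

```text
clock: 69.47
eef_pos: [0.498, -0.2951, 0.0087]
eef_rot: [-2.194, -2.189, 0.023]
force: [-2.0, 1.5, 5.9]
finger_gap: 0.887
gripper_force: 24.1
```

```bash
python3 st.py
```

```text
t 69.475 [ 0.498  -0.2951  0.0087] yaw_y -0.0017 gap 0.887 F [-2.   1.5  5.9] grip 24.05290385358967 q [-0.26  0.7   0.95  1.8  -0.64  1.04  0.94]
```

>>> apply_moves(
  grip=[0, 0, 0, 0, 0, 0],
  linear=[
    [0, 0, 0],
    [0, 0, 0],
    [0, 0, -25],
    [0, 0, -35],
    [0, 0, -20],
    [0, 0, 0],
  ],
  spin=[0, 0, 0, 0, 0, 0],
)

```text
clock: 70.22
eef_pos: [0.502, -0.2968, 0.0893]
eef_rot: [-2.195, -2.191, 0.022]
force: [-0.2, 0.9, -0.6]
finger_gap: 0.996
gripper_force: 0.0
```

>>> apply_moves(
  grip=[155, 155, 155, 155, 155, 155, 155, 155, 155, 155, 155, 155],
  linear=[
    [0, 0, 0],
    [0, 0, 0],
    [0, 0, 0],
    [0, 0, 0],
    [0, 0, 0],
    [0, 0, 0],
    [0, 0, 0],
    [0, 0, 0],
    [0, 0, 0],
    [0, 0, 0],
    [0, 0, 0],
    [0, 0, 0],
  ],
  spin=[0.143, 0.143, 0.143, 0.143, 0.143, 0.143, 0.143, 0.143, 0.143, 0.143, 0.141, 0],
)

```text
clock: 71.72
eef_pos: [0.5008, -0.2963, 0.0872]
eef_rot: [-3.121, 0.002, 0.066]
force: [0.3, 0.5, 0.5]
finger_gap: 0.394
gripper_force: 0.0
```

```bash
python3 st.py
python3 - <<'E'
from h import *
go(.4985,-.2504,.09,-1.5725,sym=False);go(.4985,-.2504,.0225,-1.5725,sym=False)
E
```

```text
t 71.725 [ 0.5008 -0.2963  0.0872] yaw_y -1.5728 gap 0.394 F [0.3 0.5 0.5] grip 0.0 q [-0.44  0.81  1.3   1.74 -0.8   1.29 -0.51]
t 71.72 spin -0.000 shift(mm) [ -2.5 -46.   -1.8] q7 -0.51 tilt -0.9989
t 71.72 spin -0.000 shift(mm) [  0.4 -44.7  65.6] q7 -0.51 tilt -0.9989
```

>>> apply_moves(
  grip=[155, 155, 155, 155, 155, 155, 155, 155],
  linear=[
    [0.4, -15, 0],
    [0, -15, 0],
    [0, -15, 0],
    [0, 0, 20],
    [0, 0, 20],
    [0, 0, 15],
    [0, 0, 9],
    [0, 0, 0],
  ],
  spin=[0, 0, 0, 0, 0, 0, 0, 0],
  newtons=80,
)

```text
clock: 72.72
eef_pos: [0.4988, -0.2506, 0.0247]
eef_rot: [-3.122, 0.005, 0.065]
force: [-0.2, -0.1, -0.0]
finger_gap: 0.388
gripper_force: 0.0
```

```bash
python3 st.py
python3 - <<'E'
from h import *
go(.4985,-.2504,.0225,-1.5725,sym=False)
s=telemetry.observe(); R=Ro.from_rotvec(s["eef_rot"]).as_matrix(); print(R[:,2].round(4))
E
```

```text
t 72.725 [ 0.4988 -0.2506  0.0247] yaw_y -1.5741 gap 0.388 F [-0.2 -0.1 -0. ] grip 0.0 q [-0.5   0.82  1.21  1.85 -0.84  1.16 -0.55]
t 72.72 spin -0.002 shift(mm) [-0.2 -0.2  2.2] q7 -0.55 tilt -0.9989
[-0.0416  0.0192 -0.9989]
```

>>> apply_moves(
  grip=[155, 155, 255, 255, 255, 255, 255],
  linear=[
    [0, 0, 2],
    [0, 0, 0],
    [0, 0, 0],
    [0, 0, 0],
    [0, 0, 0],
    [0, 0, 0],
    [0, 0, 0],
  ],
  spin=[-0.001, 0, 0, 0, 0, 0, 0],
)

```text
clock: 73.6
eef_pos: [0.4994, -0.2504, 0.0238]
eef_rot: [-3.122, 0.002, 0.063]
force: [-0.7, 1.3, 6.0]
finger_gap: 0.111
gripper_force: 79.5
```

```bash
python3 st.py
```

```text
t 73.6 [ 0.4994 -0.2504  0.0238] yaw_y -1.5724 gap 0.111 F [-0.7  1.3  6. ] grip 79.49470527120866 q [-0.5   0.82  1.21  1.85 -0.84  1.16 -0.54]
```

>>> apply_moves(
  grip=[255, 255, 255, 255, 255],
  linear=[
    [0, 0, -10],
    [0, 0, -25],
    [0, 0, -30],
    [0, 0, -25],
    [0, 0, 0],
  ],
  spin=[0, 0, 0, 0, 0],
)

```text
clock: 74.22
eef_pos: [0.5038, -0.2529, 0.116]
eef_rot: [-3.123, 0.002, 0.057]
force: [0.4, 1.2, -1.6]
finger_gap: 0.11
gripper_force: 78.6
```

>>> apply_moves(
  grip=[255, 255, 255, 255, 255, 255, 255, 255, 255, 255, 255],
  linear=[
    [0, 0, 0],
    [0, 0, 0],
    [0, 0, 0],
    [0, 0, 0],
    [0, 0, 0],
    [0, 0, 0],
    [0, 0, 0],
    [0, 0, 0],
    [0, 0, 0],
    [0, 0, 0],
    [0, 0, 0],
  ],
  spin=[-0.143, -0.143, -0.143, -0.143, -0.143, -0.143, -0.143, -0.143, -0.143, -0.141, 0],
)

```text
clock: 75.6
eef_pos: [0.5024, -0.252, 0.113]
eef_rot: [-2.345, -2.027, 0.028]
force: [-0.7, 0.1, -1.3]
finger_gap: 0.112
gripper_force: 78.6
```

```bash
python3 st.py
python3 - <<'E'
from h import *
go(.3915,-.1099,.10,-.145,sym=False)
s=telemetry.observe(); R=Ro.from_rotvec(s["eef_rot"]).as_matrix(); print(R.round(4))
E
```

```text
t 75.6 [ 0.5024 -0.252   0.113 ] yaw_y -0.1449 gap 0.112 F [-0.7  0.1 -1.3] grip 78.64164590835571 q [-0.39  0.48  0.99  1.77 -0.43  1.17  0.59]
t 75.60 spin 0.000 shift(mm) [ 124.3 -129.6   20.4] q7 0.59 tilt -0.9990
[[ 0.145   0.9886 -0.041 ]
 [ 0.9893 -0.1443  0.0198]
 [ 0.0137 -0.0435 -0.999 ]]
```

>>> apply_moves(
  grip=[255, 255, 255, 255, 255, 255, 255, 255, 255, 255, 255],
  linear=[
    [13, -13, 0],
    [13, -13, 0],
    [13, -13, 0],
    [13, -13, 0],
    [13, -13, 0],
    [13, -13, 0],
    [13, -13, 0],
    [13, -13, 0],
    [13, -13, 0],
    [6, -10, 0],
    [0, 0, 0],
  ],
  spin=[0, 0, 0, 0, 0, 0, 0, 0, 0, 0, 0],
)

```text
clock: 76.97
eef_pos: [0.3944, -0.1114, 0.12]
eef_rot: [-2.345, -2.025, 0.026]
force: [-0.4, 0.1, -1.7]
finger_gap: 0.111
gripper_force: 78.7
```

```bash
python3 st.py
python3 - <<'E'
from h import *
go(.392,-.1104,.09,-.145,sym=False)
s=telemetry.observe(); R=Ro.from_rotvec(s["eef_rot"]).as_matrix(); print(R.round(4))
E
```

```text
t 76.975 [ 0.3944 -0.1114  0.12  ] yaw_y -0.1456 gap 0.111 F [-0.4  0.1 -1.7] grip 78.66322875022888 q [-0.96 -0.13  1.11  2.14  0.11  1.11 -0.05]
t 76.97 spin -0.001 shift(mm) [ 0.2 -1.2 30.1] q7 -0.05 tilt -0.9989
[[ 0.1457  0.9885 -0.0409]
 [ 0.9892 -0.1449  0.0217]
 [ 0.0155 -0.0436 -0.9989]]
```

>>> apply_moves(
  grip=[255, 255, 255, 255, 255, 255],
  linear=[
    [0, -1, 12],
    [0, 0, 12],
    [0, 0, 8],
    [0, 0, 4],
    [0, 0, 0],
    [0, 0, 0],
  ],
  spin=[0, 0, 0, 0, 0, 0],
)

```text
clock: 77.72
eef_pos: [0.3927, -0.1114, 0.0845]
eef_rot: [-2.345, -2.029, 0.028]
force: [-0.5, -0.1, -1.4]
finger_gap: 0.111
gripper_force: 78.6
```

```bash
python3 st.py
python3 - <<'E'
from h import *
go(.392,-.1104,.078,-.145,sym=False)
E
```

```text
t 77.725 [ 0.3927 -0.1114  0.0845] yaw_y -0.144 gap 0.111 F [-0.5 -0.1 -1.4] grip 78.63624572753906 q [-0.98 -0.    1.18  2.18 -0.01  1.01  0.06]
t 77.72 spin 0.001 shift(mm) [ 0.8 -0.5  6.6] q7 0.06 tilt -0.9990
```

>>> apply_moves(
  grip=[255, 255, 255, 255, 255, 255],
  linear=[
    [0.8, -0.6, 2],
    [0, 0, 2],
    [0, 0, 2],
    [0, 0, 2],
    [0, 0, 0],
    [0, 0, 0],
  ],
  spin=[0.001, 0, 0, 0, 0, 0],
)

```text
clock: 78.47
eef_pos: [0.3917, -0.1103, 0.0764]
eef_rot: [-2.345, -2.028, 0.028]
force: [0.0, -0.2, -1.2]
finger_gap: 0.108
gripper_force: 78.6
```

>>> apply_moves(
  grip=[255, 255, 255, 255],
  linear=[
    [0, 0, 2],
    [0, 0, 1],
    [0, 0, 0],
    [0, 0, 0],
  ],
  spin=[0, 0, 0, 0],
)

```text
clock: 78.97
eef_pos: [0.3915, -0.1103, 0.0734]
eef_rot: [-2.346, -2.028, 0.028]
force: [0.1, 0.1, -0.8]
finger_gap: 0.108
gripper_force: 78.6
```

```bash
python3 st.py
python3 - <<'E'
from h import *
go(.392,-.1104,.068,-.145,sym=False)
E
```

```text
t 78.975 [ 0.3915 -0.1103  0.0734] yaw_y -0.1449 gap 0.108 F [ 0.1  0.1 -0.8] grip 78.63835215568542 q [-0.97  0.04  1.19  2.19 -0.06  0.98  0.11]
t 78.97 spin 0.000 shift(mm) [-0.1  0.7  5.4] q7 0.11 tilt -0.9990
```

>>> apply_moves(
  grip=[255, 255, 255, 255],
  linear=[
    [0, 0.5, 1],
    [0, 0, 1],
    [0, 0, 0],
    [0, 0, 0],
  ],
  spin=[0, 0, 0, 0],
)

```text
clock: 79.47
eef_pos: [0.3919, -0.1103, 0.0713]
eef_rot: [-2.345, -2.028, 0.028]
force: [0.7, -0.1, -0.9]
finger_gap: 0.105
gripper_force: 78.6
```

>>> apply_moves(
  grip=[255, 255, 255, 255],
  linear=[
    [0, 0, 1],
    [0, 0, 1],
    [0, 0, 0],
    [0, 0, 0],
  ],
  spin=[0, 0, 0, 0],
)

```text
clock: 79.97
eef_pos: [0.3919, -0.1102, 0.0694]
eef_rot: [-2.345, -2.028, 0.028]
force: [0.1, 0.4, -1.6]
finger_gap: 0.11
gripper_force: 78.6
```

>>> apply_moves(
  grip=[255, 255, 255, 255],
  linear=[
    [0, 0, 1],
    [0, 0, 1],
    [0, 0, 0],
    [0, 0, 0],
  ],
  spin=[0, 0, 0, 0],
)

```text
clock: 80.47
eef_pos: [0.3918, -0.1102, 0.0674]
eef_rot: [-2.345, -2.028, 0.028]
force: [0.1, 0.3, -0.9]
finger_gap: 0.109
gripper_force: 78.7
```

>>> apply_moves(
  grip=[255, 255, 255, 255],
  linear=[
    [0, 0, 1],
    [0, 0, 1],
    [0, 0, 0],
    [0, 0, 0],
  ],
  spin=[0, 0, 0, 0],
)

```text
clock: 80.97
eef_pos: [0.3916, -0.1101, 0.0654]
eef_rot: [-2.345, -2.027, 0.029]
force: [-3.8, 1.7, 5.6]
finger_gap: 0.11
gripper_force: 79.5
```

>>> apply_moves(
  grip=[220, 190, 155, 155, 155, 155, 155, 155, 155],
  linear=[
    [0, 0, 0],
    [0, 0, 0],
    [0, 0, 0],
    [0, 0, 0],
    [0, 0, 0],
    [0, 0, -20],
    [0, 0, -30],
    [0, 0, -30],
    [0, 0, 0],
  ],
  spin=[0, 0, 0, 0, 0, 0, 0, 0, 0],
)

```text
clock: 82.1
eef_pos: [0.3963, -0.1116, 0.1469]
eef_rot: [-2.346, -2.028, 0.021]
force: [-0.1, -0.8, -0.7]
finger_gap: 0.392
gripper_force: 0.0
```

```bash
python3 st.py
python3 - <<'E'
from fit import *
f=eyes.grab_frame("scene"); g=cv2.cvtColor(f["img"],cv2.COLOR_RGB2GRAY)
p=[.3915+.024*.989-.001,-.1099-.024*.144-.001,-.145]
O=np.array(outline(0),float)
for z in(70,80):   # flat stack top rim must be at 70
    O[:,2]=z; print(z,proj(f,W(p,O)).round(1).tolist())
for r in g[218:276,228:290]: print("".join(" .:-=+*#"[min(7,v//24)] for v in r))
E
```

```text
t 82.1 [ 0.3963 -0.1116  0.1469] yaw_y -0.1446 gap 0.392 F [-0.1 -0.8 -0.7] grip 0.0 q [-0.99 -0.22  1.09  2.11  0.19  1.18 -0.13]
70 [[267.4, 223.3], [284.6, 240.5], [261.0, 252.2], [239.7, 258.0], [229.1, 245.5], [244.4, 234.0]]
80 [[267.4, 220.5], [284.7, 237.7], [260.9, 249.4], [239.4, 255.1], [228.8, 242.6], [244.2, 231.1]]
#########-     ::::#******#+   .-======--=-----=###****###****
##########     :-::#******+==  :-======--=----=########******#
##########     :-::#****+=====.=====--------==#########*####*#
##########.    :-::#***+============--=----=#################*
###########    :-::#*+==============-----==###########**######
*##*####***-   ::::#+==============-----=##################*##
++*++++++***-  :::.==============-----==#########*########**##
+*=++********-:::-:=============----=-==-+###########*##*#####
*************#*:-+=============--=--==:..-+####**######*+#####
*************++=============---=-+=-...:..-+###*#####*########
***********++=============---==+=-.....:...-+#######**#*#####=
**********+===============-==+=-......::::..-+########::+####=
******#**-===
[... 2184 characters left out ...]
*+*****
##*====:..:::.::::::::..::::::.:::.... ..:-------=**+****#####
#*======:.::....:....:.:::.::::.:::. ..:--------*******+*#####
*========..::.:.::.:::.::::::::::....::--------=**++**+**#####
========+-::::::::.::.:.:::.:::..:.::---------=*****+**#######
==========-:.::::::::.::::...:.:.:----------=***####**########
===========-...:::.:.:.:.::::::-:----------=#################*
============::.:.:::.:::::::--------------+###################
=============:.:.:::::::::-----------====+#######=-+####**####
=============-..:.:--------------=======+####*###::=####**####
==============-:::------------=========###****###*+##########*
================--------=-============+##*==+#############**##
```

Run:
```python
from fit import *
# blanks unchanged since the checked pictures? compare with s11 (same crop, same scaling)
f=eyes.grab_frame("scene"); f["img"]=(f["img"]*.7).astype(np.uint8)
crop("scene",225,205,150,120,5,"s12.png",None,f)
a,b=[cv2.imread("pics/%s.png"%n).astype(int) for n in("s11","s12")]
for n,(x0,y0,x1,y1) in dict(A=(330,35,445,150),C=(335,520,480,600)).items(): print(n,np.abs(a-b)[y0:y1,x0:x1].mean().round(1))
print(workorder.job_done())
```

```text
A 11.2
C 17.1
the job is handed in; nothing more can be done
None
```

Handed in at 82 s of the 210 s: both white blanks present (there was no third) are face down, pushed home on nests of their own, and the three trays are nested in one stack; my last automatic check of the blanks, run in the same script as the hand-in, gave picture differences of 11 and 17 grey levels that I did not look into, though close-ups had shown both blanks seated.

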